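# Lock the stop bolt of the lever punch

## Robot

A 6-joint arm with a two-finger parallel gripper is mounted at the origin on the work surface. World frame = base frame: x ahead of the robot, y to its left, z up, the work surface at z = 0. Lengths are in m, angles in rad, forces in N, time in s.
With the tool pointing down it reaches from about 0.35 to 0.85 m from the base axis. Payload 8.1 kg.
Tool frame: the origin (TCP) lies at the very end of the fingers, on their centre line; the grasp point (between the pads) lies robot.hold_point_z behind it (robot.hold_point_z is the distance from the TCP to the grasp point, in m); z points along the fingers, y is the direction in which the jaws open and shut (so a half turn about z gives the same grasp; the last joint's range is limited). The gripper opens to 93 mm and grips with 3 to 60 N. Pads are 15 mm wide; open, the fingers measure 128 mm over their backs; the gripper's body (75 mm by 188 mm) begins 65 mm behind the grasp point.
Start: joints at [-1.321, 0.13, 1.488, -0, 1.523, -0.085], TCP at [0.197, -0.567, 0.219] pointing down, gripper open.
Joint ranges: [-2.96, 2.96], [-0.89, 2.26], [0.02, 2.5], [-1.34, 4.48], [0, 2.73], [-2.66, 2.66]. Speed limits (rad/s): [2.39, 2.39, 2.79, 3.14, 3.14, 3.14].

## Interface

Orientations are given as a rotation vector (axis times angle).
In Python, from plant import robot, cams gives the robot as it stands. The module is installed in compiled form; this text tells all that it offers.
- The arm moves only by the tool step_arm, never from a script. Its argument "deltas" is a list of rows, each an object with "offset": the shift along the tool's x, y, z in cm, a list of three; "roll": the turn about the tool's z in rad. In form: [{"offset": [x, y, z], "roll": roll}, ...]. A call has 1 to 12 rows; each row shifts and turns the commanded pose from where the row before left it, along the tool's axes as they then stand; what a row does not reach is not made up. A row lasts 1/8 s, in which the tool goes at most 62.5 mm and 10.7 degrees, less where a joint would pass 70% of its speed; a pose out of reach is approached as far as the arm can. A call with a gripper value outside its range is refused whole. "fingers" is the finger opening in cm, from 0 to 9.3, set as the call begins (left out, the last holds). The fingers move at their own pace and stop on an object; "grip_force" is the grip in N (left out, the last holds). Time passes only in rows, so rows that do not move let the fingers close. It gives the time, the measured TCP pose, the force and the opening at its end, in the units of the state.
- robot.read_state(): the state, without advancing time (a new reading comes with each control period).
- cams.read_camera(name): name is "side" or "top" or "wrist"; returns a dict with "pixels" (400x640x3 uint8, red, green, blue), "fx", "fy", "cx", "cy" (pixels), "extrinsics" (4x4, takes a point from world to camera coordinates). Camera axes: x right, y down, z forward; pixel columns grow to the right and rows downward; lengths in m; the calibration is good to about 2 mm. A picture is of the moment at which its call begins. There is no depth.
- robot.close_job(): hands the job in, once; it reports no verdict.
Trained networks look in a picture, given as the dict that the camera call returned (one of the last four; its "shot" number tells which), for a name from the list of things; names that differ only in an ending like _2 or _b are one class to them, and where a whole thing is asked for, a point or a joint stands for the part that bears it (a point fixed in the world has none). Each returns a list of dicts, best first, with "score" (0 to 1); they miss things now and then, are a little off and sometimes report something else, mostly with a low value. They report only what shows in the picture. A call takes as long as a camera call.
- cams.boxes_of(picture, thing): "xy" ([column, row] in pixels, amid what is visible of it).
- cams.silhouettes(picture, thing): "mask" (400x640 bool, what is visible of it) and "xy" ([column, row] in pixels, amid what is visible of it).
- cams.pinpoint(picture, thing): "xy" ([column, row] in pixels: a listed point, or the origin of a listed thing).
The state is a dict: "t": time; "q": joint angles; "dq": joint speeds; "joint_torque": joint torques, N m; "tool_pos": TCP position; "orientation": TCP orientation; "force": force on the tool from outside, world axes, zero at the start; "wrist_torque": the same for the moment, N m; "opening": finger opening in m.
Only numpy, scipy, OpenCV 4.12 (cv2) and the standard library are available. Lean on these libraries where they do the work, as an engineer would, in place of code of your own. Each camera call takes 0.05 s, during which the arm holds its last target. There are 200 camera calls.

## Task

Lock the stop bolt of the lever punch at its setting. Put the ring spanner fully down on the bolt's head, its handle just short of the frame's upright flange, so that the flange stops the bolt from turning along, and let go of it; then draw the big open-ended spanner out of the rack, take it again by the outer half of its handle and with it turn the locknut clockwise, seen from above, until it is jammed tight, while the ring spanner stays on. The bolt may give by a twelfth of a turn at most; leave both spanners in place on bolt and nut for checking, and do not disturb the other things on the bench.

Things in the scene. Friction and masses are not known exactly. Their poses are not given: they have to be found in the camera images.
- punch: Green cast hand punch, fixed; foot plate 16 mm thick, x -110 to +285, y +-75 mm. Origin: on the bench, on the upright stop bolt's axis; x along the plate to the frame. Spine flange: a wall x 55-69, y +-55 mm, 128 mm high; it stops a held ring spanner's handle at 52 deg from x to y. Behind: web 122 mm high, from x 188 frame to 205 mm high and the lever parked upright.
- bolt_head (a point): Centre of the stop bolt's head, on top of its round flange (43 mm wide), 90 mm above the bench. The hexagon, 30 mm across flats, rises 20 mm from here, its top 4 mm chamfered; below is the 20 mm shank. x is square to one flat and is the way the ring spanner's handle should lie, about 0.05 to 0.16 rad short of the spine flange.
- stop_bolt (a joint): Turn of the bolt in the foot plate, rad, growing clockwise seen from above; 0 is its setting, it starts within +-0.06. It is easy to turn (0.15 N m), easier than the nut on it.
- nut (a point): On the bolt's axis, centre of the locknut's underside, on the foot plate, 16 mm above the bench. Hexagon 30 mm across flats, 16 mm high. x points to a corner: an open spanner with its handle along x (or multiples of 60 deg from it) fits the flats. At first x lies at about 230 to 250 deg in the punch's frame; with x as handle it is finally near 178.
- locknut (a joint): Turn of the locknut on the bolt, rad, growing clockwise seen from above, 0.1 to 0.45 at the start; at 1.2 it is jammed tight against a hard stop. It goes stiffly (0.35 N m), so that an unheld bolt turns along with it and nothing is tightened.
- ring_spanner: Steel ring spanner on the bench, robot's left, 0.32 kg. Origin: centre of ring, underside; handle to -x. Ring 53 mm across, 18 high, six-sided hole 31.6 mm across flats, a flat square to x: it fits with the handle along the head's x. Handle 18 mm wide, 9 thick, at mid-height, to x -197; centre of mass near x -49. Let go on the head it stays, its handle sagging a little.
- open_spanner: The bigger open-ended steel spanner, 0.34 kg, in the rack, handle pushed in, head outside. Origin: where the nut's centre comes, underside; jaws open to +x, handle to -x. Opening 31.6 mm; head 63 mm wide, 12 thick, x +14 to -52; handle 20 mm wide, 8 thick, at mid-height, x -52 to -190; centre of mass near x -62.
- rack: Grey sheet-steel spanner rack fixed on the bench, robot's right: a box 200 mm wide (x), 120 deep, 27 high with 50 mm wide pockets at x +45 and -45 mm, mouths in its +y face at y +60 mm. Origin: centre of its footprint, on the bench; +y points out of the mouths. Either pocket may hold the big spanner, about 95 mm of its handle inside.
- small_spanner: A smaller open-ended spanner (opening 20 mm, head 43 mm wide) in the rack's other pocket; not needed.
- hammer: Hammer lying on the bench; leave it.
- mallet: Wooden mallet lying on the bench; leave it.
- disc_a: Copper disc, 44 mm; leave it.
- disc_b: Copper disc, 44 mm; leave it.
- die_punch: Small dark steel punch die, 28 mm across; leave it.

How it is judged:
By the outcome, as a careful person would: the job done as asked, in the order asked, and still so for the second after the job is handed in, with the robot touching nothing.
It also fails if it takes over 64 s, if anything falls off the work surface, if the arm or the gripper's body presses on something with over 40 N, if the wrist force passes 120 N, or if a joint passes its speed limit or range.

## Working session

There is one attempt and no reset: what is moved stays moved. The work goes in short steps, Python scripts to look and compute and a tool call to move; the robot and the scene stay as the last step left them, time stands still between calls to the robot, and variables do not carry over. Pictures are saved under pics/ and viewed, about 8 in all and at most 12, crops included, and the job is handed in when it is done.

Besides the shell and the picture viewer there is one more tool, called by a JSON object that holds its "method" and its "body". step_arm: Moves the arm, as the interface text tells. Its arguments: {"type":"object","properties":{"deltas":{"type":"array"},"fingers":{"type":"number"},"grip_force":{"type":"number"}},"required":["deltas"]}

```bash
mkdir -p pics
cat > h.py <<'E'
import numpy as np, cv2
from scipy.spatial.transform import Rotation as R
from plant import robot, cams
def ray(p,uv):
    E=np.array(p["extrinsics"]);Rm=E[:3,:3];c=-Rm.T@E[:3,3]
    d=Rm.T@np.array([(uv[0]-p["cx"])/p["fx"],(uv[1]-p["cy"])/p["fy"],1]);return c,d
def at(p,uv,z):
    c,d=ray(p,uv);return c+d*(z-c[2])/d[2]
def proj(p,X):
    E=np.array(p["extrinsics"]);v=E[:3,:3]@np.asarray(X)+E[:3,3]
    return np.array([p["fx"]*v[0]/v[2]+p["cx"],p["fy"]*v[1]/v[2]+p["cy"]])
def save(p,n,crop=None,s=1):
    im=p["pixels"][:,:,::-1]
    if crop: im=im[crop[1]:crop[3],crop[0]:crop[2]]
    cv2.imwrite("pics/"+n,cv2.resize(im,None,fx=s,fy=s,interpolation=cv2.INTER_CUBIC))
E
python3 - <<'E'
from h import *
np.set_printoptions(precision=4,suppress=True)
s=robot.read_state();print(s, robot.hold_point_z)
H=dict(punch=0,bolt_head=.09,nut=.016,ring_spanner=0,open_spanner=0.01,rack=0,small_spanner=.01)
ims=[]
for cn in ["top","side"]:
    p=cams.read_camera(cn);ims.append(p["pixels"]);E=np.array(p["extrinsics"]);print(cn,-E[:3,:3].T@E[:3,3],p["fx"])
    for t,z in H.items():
        for d in cams.pinpoint(p,t)[:2]: print(t,np.array(d["xy"]),round(d["score"],2),at(p,d["xy"],z))
    save(p,cn+"0.png",s=1.25)
E
```

```text
{'t': 0.0, 'q': array([-1.3214,  0.1311,  1.4893,  0.    ,  1.523 , -0.0854]), 'dq': array([-0.0006,  0.0015,  0.0016, -0.0005, -0.0014,  0.0009]), 'joint_torque': array([ -0.001 , -55.985 , -49.1752,   0.0766,   0.0358,  -0.0002]), 'tool_pos': array([ 0.197 , -0.5661,  0.2176]), 'orientation': array([-3.0959, -0.5231,  0.0002]), 'force': array([-0.062 , -1.027 , -0.3138]), 'wrist_torque': array([-0.0235,  0.039 ,  0.0342]), 'opening': 0.09318957514241918} 0.0188
top [0.4239 0.0616 1.1037] 364.7141554061841
punch [329.6 176.2] 0.57 [0.636  0.0106 0.    ]
bolt_head [331.6 177.8] 0.53 [0.6142 0.009  0.09  ]
nut [232.3 235.6] 0.29 [0.4462 0.2955 0.016 ]
ring_spanner [233.  236.7] 0.77 [0.4433 0.2966 0.    ]
open_spanner [424.1 257.7] 0.6 [ 0.3955 -0.2757  0.01  ]
rack [475.9 244.5] 0.74 [ 0.4387 -0.4367  0.    ]
rack [416.2 179.6] 0.62 [ 0.6329 -0.2569  0.    ]
small_spanner [431.8 228.2] 0.59 [ 0.4839 -0.3     0.01  ]
side [ 0.0227 -1.1692  1.1534] 501.9355974061712
punch [338.1 221.7] 0.75 [0.6165 0.0222 0.    ]
punch [307.4 153.7] 0.32 [0.6747 0.4622 0.    ]
bolt_head [339.6 205.4] 0.66 [0.6092 0.0035 0.09  ]
nut [338.7 221.5] 0.48 [0.6106 0.0059 0.016 ]
ring_spanner [382.4 273.6] 0.33 [ 0.6441 -0.2539  0.    ]
open_spanner [313.5 301.8] 0.78 [ 0.3977 -0.287   0.01  ]
rack [345.9 343.9] 0.77 [ 0.4277 -0.4478  0.    ]
rack [383.6 291.8] 0.71 [ 0.612  -0.3213  0.    ]
small_spanner [338. 222.] 0.74 [0.6104 0.0105 0.01  ]
small_spanner [342.4 295.8] 0.7 [ 0.4858 -0.2974  0.01  ]
```

View pics/top0.png

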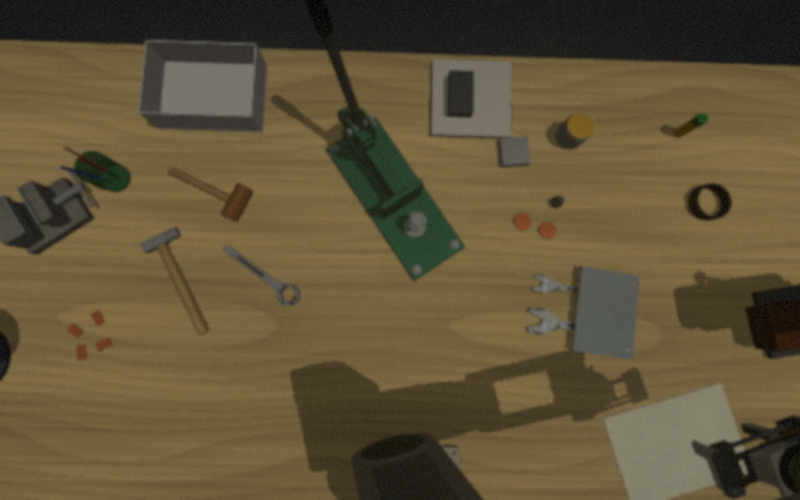

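View pics/side0.png

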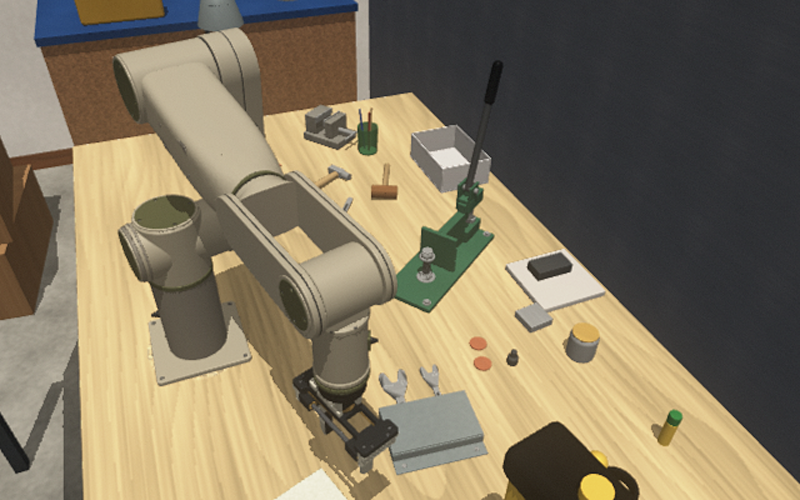

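Top view: punch with bolt head at about (332,178) in raw pixels, its frame up and left. The ring spanner is at (233,237) with its handle up and left. The big spanner is in the rack's lower pocket at (424,258). Next I refine the ring spanner and plate pose.

Run:
```python
from h import *
np.set_printoptions(precision=4,suppress=True)
p=cams.read_camera("top")
for t,z in [("ring_spanner",.012),("open_spanner",.012),("rack",.027),("punch",.016)]:
    d=cams.silhouettes(p,t)[0];ys,xs=np.nonzero(d["mask"])
    P=np.array([at(p,(u,v),z)[:2] for u,v in zip(xs,ys)],np.float32)
    m=P.mean(0);w,V=np.linalg.eigh(np.cov((P-m).T));a=V[:,1];s=(P-m)@a
    print(t,d["score"],m,"axis",np.degrees(np.arctan2(a[1],a[0])),"ends",m+a*s.min(),m+a*s.max(),cv2.minAreaRect(P))
# green plate edges
hsv=cv2.cvtColor(p["pixels"],cv2.COLOR_RGB2HSV);m=((hsv[...,0]>50)&(hsv[...,0]<90)&(hsv[...,1]>90)).astype(np.uint8)
m[:, :250]=0;m[:,400:]=0
l=cv2.HoughLinesP(cv2.Canny(m*255,50,150),1,np.pi/360,25,minLineLength=25,maxLineGap=6)
for x0,y0,x1,y1 in l[:,0]:
    A,B=at(p,(x0,y0),.016),at(p,(x1,y1),.016);print((x0,y0,x1,y1),A[:2],B[:2],np.degrees(np.arctan2(*(B-A)[1::-1])))
w=cams.read_camera("wrist");E=np.array(w["extrinsics"]);print("wrist cam pos",-E[:3,:3].T@E[:3,3],E[:3,:3],w["fx"],robot.read_state()["tool_pos"])
```

```text
Traceback (most recent call last):
IndexError: list index out of range
```

Run:
```python
from h import *
np.set_printoptions(precision=4,suppress=True)
p=cams.read_camera("top")
for t,z in [("ring_spanner",.012),("open_spanner",.012),("rack",.027),("punch",.016)]:
    r=cams.silhouettes(p,t)
    if not r: print(t,"missed");continue
    d=r[0];ys,xs=np.nonzero(d["mask"])
    P=np.array([at(p,(u,v),z)[:2] for u,v in zip(xs,ys)],np.float32)
    m=P.mean(0);w,V=np.linalg.eigh(np.cov((P-m).T));a=V[:,1];s=(P-m)@a
    print(t,d["score"],m,"axis",np.degrees(np.arctan2(a[1],a[0])),"ends",m+a*s.min(),m+a*s.max(),cv2.minAreaRect(P))
hsv=cv2.cvtColor(p["pixels"],cv2.COLOR_RGB2HSV);m=((hsv[...,0]>50)&(hsv[...,0]<90)&(hsv[...,1]>90)).astype(np.uint8)
m[:, :250]=0;m[:,400:]=0
l=cv2.HoughLinesP(cv2.Canny(m*255,50,150),1,np.pi/360,25,minLineLength=25,maxLineGap=6)
for x0,y0,x1,y1 in l[:,0]:
    A,B=at(p,(x0,y0),.016),at(p,(x1,y1),.016);print((x0,y0,x1,y1),A[:2],B[:2],np.degrees(np.arctan2(*(B-A)[1::-1])))
w=cams.read_camera("wrist");E=np.array(w["extrinsics"]);print("wrist cam pos",-E[:3,:3].T@E[:3,3],E[:3,:3],w["fx"],robot.read_state()["tool_pos"])
```

```text
ring_spanner 0.78 [0.4844 0.3569] axis 55.61915417316824 ends [0.4308 0.2786] [0.5544 0.4593] ((0.48890620470046997, 0.37132954597473145), (0.21883440017700195, 0.05179468169808388), 58.380672454833984)
open_spanner 0.87 [ 0.3961 -0.3192] axis 82.7152721344739 ends [ 0.3881 -0.3819] [ 0.4022 -0.2715] ((0.3941928446292877, -0.32670143246650696), (0.11097005754709244, 0.05985357239842415), 82.05561065673828)
rack 0.89 [ 0.423  -0.4509] axis 172.86042640926507 ends [ 0.5246 -0.4636] [ 0.3252 -0.4386] ((0.4250885546207428, -0.450955867767334), (0.14335574209690094, 0.20050683617591858), 83.26803588867188)
punch 0.81 [0.7455 0.0816] axis -152.7125715980329 ends [1.193  0.3124] [ 0.5108 -0.0395] ((0.8462529182434082, 0.1469198614358902), (0.7641376256942749, 0.17947043478488922), 30.279067993164062)
(np.int32(252), np.int32(2), np.int32(262), np.int32(27)) [1.1941 0.2727] [1.1093 0.2369] -157.09574255104218
(np.int32(287), np.int32(117), np.int32(346), np.int32(176)) [0.8148 0.1469] [ 0.6349 -0.0384] -134.15037417780493
(np.int32(288), np.int32(104), np.int32(322), np.int32(144)) [0.8567 0
[... 2457 characters left out ...]
.int32(353), np.int32(178)) [0.7202 0.0242] [ 0.6294 -0.0598] -137.24979032070718
(np.int32(316), np.int32(177), np.int32(328), np.int32(211)) [0.6292 0.0525] [0.5268 0.0139] -159.33869371719163
(np.int32(280), np.int32(130), np.int32(298), np.int32(162)) [0.7727 0.1669] [0.674  0.1084] -149.37058429995696
(np.int32(304), np.int32(100), np.int32(324), np.int32(140)) [0.8713 0.0961] [0.7452 0.0309] -152.66325019377584
(np.int32(279), np.int32(145), np.int32(321), np.int32(207)) [0.7253 0.1681] [0.5383 0.0351] -144.58005591447142
wrist cam pos [ 0.267  -0.5429  0.3845] [[ 0.3286 -0.9445  0.0001]
 [-0.9108 -0.3169  0.2647]
 [-0.25   -0.0871 -0.9643]] 281.29376639422657 [ 0.1972 -0.5667  0.2186]
```

{"method": "step_arm", "body": {"deltas": [{"offset": [0,0,-0.5],"roll": -0.16},{"offset": [0,0,-0.5],"roll": -0.16},{"offset": [0,0,-1],"roll": -0.16},{"offset": [0,0,-1],"roll": -0.16}], "fingers": 9.3}}

```text
t: 1.7
tool_pos: [0.1971, -0.5666, 0.2488]
orientation: [-2.772, -1.478, -0.0]
force: [-0.3, 0.6, -0.6]
opening: 0.0931
```

{"method": "step_arm", "body": {"deltas": [{"offset": [6,-0.4,0],"roll": 0},{"offset": [6,-0.4,0],"roll": 0},{"offset": [6,-0.4,0],"roll": 0},{"offset": [6,-0.4,0],"roll": 0},{"offset": [6,-0.4,0],"roll": 0},{"offset": [6,-0.4,0],"roll": 0},{"offset": [6,-0.4,0],"roll": 0},{"offset": [6,-0.4,0],"roll": 0},{"offset": [6,-0.4,0],"roll": 0},{"offset": [6,-0.4,0],"roll": 0}]}}

```text
t: 2.95
tool_pos: [0.5017, -0.0458, 0.249]
orientation: [2.775, 1.471, 0.001]
force: [-0.2, -0.4, -0.6]
opening: 0.0929
```

{"method": "step_arm", "body": {"deltas": [{"offset": [3.8,-3.45,1.4],"roll": 0},{"offset": [3.8,-3.45,1.4],"roll": 0},{"offset": [3.8,-3.45,1.4],"roll": 0},{"offset": [3.8,-3.45,1.4],"roll": 0},{"offset": [3.8,-3.45,1.4],"roll": 0},{"offset": [3.8,-3.45,1.4],"roll": 0},{"offset": [3.8,-3.45,1.4],"roll": 0},{"offset": [0,0,0],"roll": 0},{"offset": [0,0,0],"roll": 0}]}}

```text
t: 4.08
tool_pos: [0.4503, 0.3079, 0.1507]
orientation: [2.775, 1.472, -0.0]
force: [0.3, -0.2, -0.4]
opening: 0.093
```

```bash
cat >> h.py <<'E'
def st():
    s=robot.read_state();x=R.from_rotvec(s["orientation"]).as_matrix()[:,0]
    return s,np.array(s["tool_pos"]),np.degrees(np.arctan2(x[1],x[0]))
def go(T,psi):
    """print tool-frame offset (cm, axes after the roll) and roll to reach T, psi"""
    s,p,y=st();a=np.radians(psi);D=np.array(T)-p
    print("now",p.round(4),y.round(2),"-> roll",-((np.radians(psi-y)+np.pi)%(2*np.pi)-np.pi).round(4),"offset cm",(100*np.array([D@[np.cos(a),np.sin(a),0],D@[np.sin(a),-np.cos(a),0],-D[2]])).round(2))
E
python3 - <<'E'
from h import *
np.set_printoptions(precision=4,suppress=True)
s,p,y=st();print(p,y,s["t"],s["q"],s["force"])
w=cams.read_camera("wrist");save(w,"w1.png")
for t in ["ring_spanner"]:
    for d in cams.pinpoint(w,t)[:2]: print(d, at(w,d["xy"],0))
    for d in cams.silhouettes(w,t)[:1]:
        ys,xs=np.nonzero(d["mask"]);P=np.array([at(w,(u,v),.009)[:2] for u,v in zip(xs,ys)],np.float32);print(d["score"],d["xy"],cv2.minAreaRect(P))
g=cv2.cvtColor(w["pixels"],cv2.COLOR_RGB2GRAY)
np.save("w1.npy",w["pixels"])
E
```

```text
[0.4503 0.3079 0.1507] 55.9022534512758 4.075 [ 0.5061  0.0258  1.7236 -0.0004  1.3924  1.1013] [ 0.3092 -0.2485 -0.3933]
{'xy': [311.2, 193.2], 'score': 0.87} [0.4447 0.3046 0.    ]
0.85 [313.5, 123.1] ((0.49319660663604736, 0.3684522211551666), (0.2220507264137268, 0.054434120655059814), 55.905921936035156)
```

View pics/w1.png

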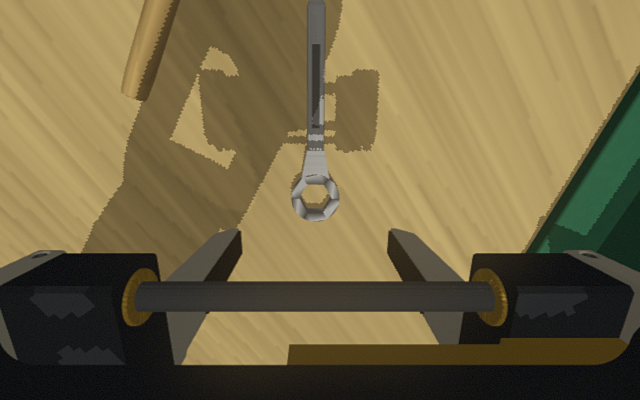

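Wrist view: ring at about (315,198), its handle straight up the image, so the tool is aligned with it. Next I fit the spanner model to the mask.

```bash
cat >> h.py <<'E'
from scipy.optimize import minimize
def hullmask(p,parts,up=4):
    m=np.zeros((400*up,640*up),np.uint8)
    for X in parts:
        q=np.array([proj(p,x) for x in X],np.float32)
        cv2.fillConvexPoly(m,cv2.convexHull(((q+.5)*up).astype(np.int32)),1)
    return cv2.resize(m.astype(np.float32),(640,400),interpolation=cv2.INTER_AREA)
def cyl(c,r,z0,z1,n=36):
    a=np.linspace(0,2*np.pi,n,endpoint=False)
    return [[c[0]+r*np.cos(t),c[1]+r*np.sin(t),z] for t in a for z in (z0,z1)]
def box(c,h,x0,x1,w,z0,z1):
    u=np.array([np.cos(h),np.sin(h)]);v=np.array([-u[1],u[0]])
    return [list(np.array(c)+u*x+v*y)+[z] for x in (x0,x1) for y in (-w/2,w/2) for z in (z0,z1)]
def fit(p,mask,model,x0,step):
    f=lambda x:np.abs(hullmask(p,model(x))-mask).sum()
    r=minimize(f,x0,method="Nelder-Mead",options=dict(initial_simplex=np.vstack([x0]+[np.array(x0)+np.eye(len(x0))[i]*step[i] for i in range(len(x0))]),xatol=1e-5,fatol=.5,maxiter=200))
    return r.x,r.fun
E
python3 - <<'E'
from h import *
np.set_printoptions(precision=4,suppress=True)
w=cams.read_camera("wrist")
d=cams.silhouettes(w,"ring_spanner")[0];m=d["mask"].astype(np.uint8)
m=cv2.morphologyEx(m,cv2.MORPH_CLOSE,np.ones((3,3)))
c,_=cv2.findContours(m,cv2.RETR_EXTERNAL,cv2.CHAIN_APPROX_NONE);m=cv2.drawContours(np.zeros_like(m),c,-1,1,-1)
mod=lambda x:[cyl(x[:2],.0265,0,.018),box(x[:2],x[2],0,.197,.018,.0045,.0135)]
x,f=fit(w,m.astype(np.float32),mod,[.446,.2995,np.radians(55.9)],[.004,.004,.03]);print(x,np.degrees(x[2]),f,m.sum())
g=cv2.cvtColor(w["pixels"],cv2.COLOR_RGB2BGR)
h=(hullmask(w,mod(x))>.5).astype(np.uint8);cc,_=cv2.findContours(h,cv2.RETR_EXTERNAL,cv2.CHAIN_APPROX_NONE);cv2.drawContours(g,cc,-1,(0,0,255),1);cv2.drawContours(g,c,-1,(0,255,0),1)
cv2.imwrite("pics/w2.png",cv2.resize(g[0:240,220:420],None,fx=2.5,fy=2.5,interpolation=cv2.INTER_NEAREST))
u=x[2];G=[x[0]+.107*np.cos(u),x[1]+.107*np.sin(u),.06];go(G,np.degrees(u))
E
```

```text
[0.4478 0.3012 0.9698] 55.567015765568144 441.0625 4775
now [0.451  0.3072 0.1512] 55.76 -> roll 0.0034 offset cm [10.02  0.07  9.12]
```

View pics/w2.png

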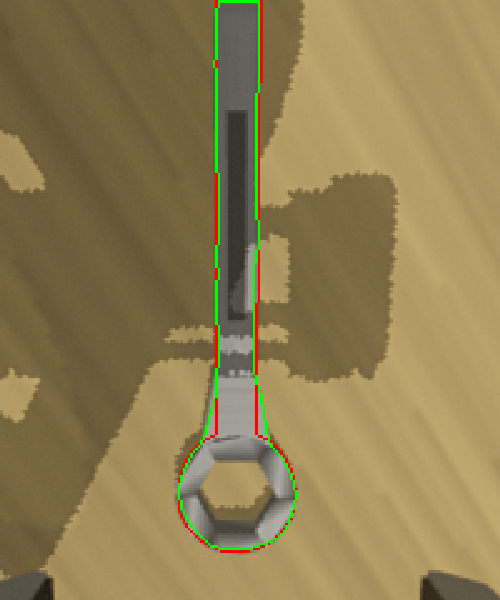

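Model (red) and mask (green) agree to within a millimetre. I'll grasp about 107 mm from the ring.

{"method": "step_arm", "body": {"deltas": [{"offset": [5,0,2],"roll": 0},{"offset": [5,0.05,2],"roll": 0},{"offset": [0,0,4],"roll": 0},{"offset": [0,0,4],"roll": 0},{"offset": [0,0,2],"roll": 0},{"offset": [0,0,0.8],"roll": 0},{"offset": [0,0,0],"roll": 0}], "fingers": 4.5, "grip_force": 60}}

```text
t: 5.2
tool_pos: [0.5075, 0.3906, 0.0036]
orientation: [-2.776, -1.471, -0.002]
force: [-0.5, -0.3, -0.2]
opening: 0.0453
```

{"method": "step_arm", "body": {"deltas": [{"offset": [0,0,0],"roll": 0},{"offset": [0,0,0],"roll": 0},{"offset": [0,0,0],"roll": 0},{"offset": [0,0,0],"roll": 0},{"offset": [0,0,0],"roll": 0},{"offset": [0,0,0],"roll": 0}], "fingers": 0}}

```text
t: 5.95
tool_pos: [0.5073, 0.3908, 0.0034]
orientation: [-2.776, -1.471, -0.002]
force: [-1.5, -0.6, 5.7]
opening: 0.017
```

Run:
```python
from h import *
np.set_printoptions(precision=4,suppress=True)
s,p,y=st();print(p,y,s["t"],s["q"],s["force"],s["opening"]);go([.45,.22,.25],93)
```

```text
[0.5073 0.3908 0.0034] 55.85320548033745 5.95 [0.5764 0.4268 1.5462 0.     1.1676 1.1723] [-1.5311 -0.5768  5.7082] 0.01699812707027104
now [0.5073 0.3908 0.0034] 55.85 -> roll -0.6483 offset cm [-16.76  -6.62 -24.66]
```

{"method": "step_arm", "body": {"deltas": [{"offset": [0,0,-2],"roll": 0},{"offset": [0,0,-5],"roll": 0},{"offset": [0,0,-6],"roll": -0.16},{"offset": [0,0,-6],"roll": -0.16},{"offset": [0,0,-5.6],"roll": -0.16},{"offset": [0,0,0],"roll": -0.1736},{"offset": [0,0,0],"roll": 0}]}}

```text
t: 6.82
tool_pos: [0.5067, 0.3905, 0.2497]
orientation: [2.158, 2.283, 0.001]
force: [-0.0, 0.2, -3.9]
opening: 0.017
```

{"method": "step_arm", "body": {"deltas": [{"offset": [-4.5,0.3,0],"roll": 0},{"offset": [-6,0.4,0],"roll": 0},{"offset": [-6,0.4,0],"roll": 0},{"offset": [-6,0.4,0],"roll": 0},{"offset": [-6,0.4,0],"roll": 0},{"offset": [-5.8,0.4,0],"roll": 0},{"offset": [-4,0.3,0],"roll": 0},{"offset": [0,0,0],"roll": 0},{"offset": [0,0,0],"roll": 0}]}}

```text
t: 7.95
tool_pos: [0.554, 0.01, 0.2475]
orientation: [-2.159, -2.279, 0.002]
force: [-0.1, 0.3, -2.7]
opening: 0.0166
```

Run:
```python
from h import *
np.set_printoptions(precision=4,suppress=True)
s,p,y=st();print(p,y,s["t"],s["q"],s["force"],s["wrist_torque"],s["opening"])
w=cams.read_camera("wrist");save(w,"w3.png");np.save("w3.npy",w["pixels"])
for t,z in [("bolt_head",.09),("nut",.016),("punch",0)]:
    for d in cams.pinpoint(w,t)[:1]: print(t,d, at(w,d["xy"],z))
import pickle;pickle.dump({k:w[k] for k in w},open("w3.pkl","wb"))
```

```text
[0.554  0.01   0.2475] 93.12041451806387 7.95 [-0.0749 -0.0018  1.5738  0.0006  1.5721 -0.1294] [-0.0793  0.2545 -2.733 ] [ 0.128 -0.099  0.033] 0.0165869424427651
bolt_head {'xy': [368.5, 192.9], 'score': 0.96} [0.6187 0.0061 0.09  ]
nut {'xy': [358.2, 183.1], 'score': 0.58} [0.6179 0.0022 0.016 ]
punch {'xy': [356.6, 177.4], 'score': 0.67} [0.6173 0.0075 0.    ]
```

View pics/w3.png

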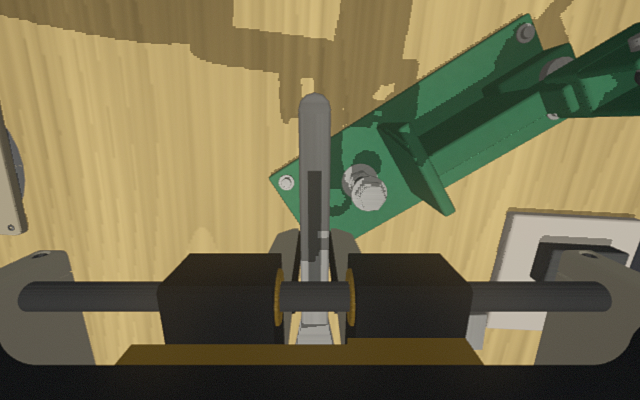

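```bash
cat > ov.py <<'E'
from h import *
import pickle
w=pickle.load(open("w3.pkl","rb"))
def draw(c,hx,fn,yaw=np.radians(35.3)):
    S=8;x0,y0,x1,y1=325,150,405,225
    g=cv2.resize(w["pixels"][y0:y1,x0:x1,::-1],None,fx=S,fy=S,interpolation=cv2.INTER_CUBIC)
    P=lambda X:tuple(int(v) for v in ((proj(w,X)-[x0,y0]+.5)*S))
    def poly(pts,col): cv2.polylines(g,[np.array([P(q) for q in pts],np.int32)],True,col,1)
    a=np.linspace(0,2*np.pi,60)
    poly([[c[0]+.0215*np.cos(t),c[1]+.0215*np.sin(t),.09] for t in a],(0,0,255))
    for z,r in((.11,.015/np.cos(np.pi/6)),(.106,.015/np.cos(np.pi/6)),(.09,.015/np.cos(np.pi/6))):
        poly([[c[0]+r*np.cos(hx+(k+.5)*np.pi/3),c[1]+r*np.sin(hx+(k+.5)*np.pi/3),z] for k in range(6)],(255,255,0) if z>.1 else (0,255,255))
    cv2.imwrite("pics/"+fn,g)
E
python3 - <<'E'
from ov import *
np.set_printoptions(precision=4,suppress=True)
draw([.6187,.0061],np.radians(93.3),"o1.png")
w2=cams.read_camera("wrist")
for t in("bolt_head","stop_bolt"):
    for d in cams.silhouettes(w2,t)[:1]:
        m=d["mask"];ys,xs=np.nonzero(m);print(t,d["score"],d["xy"],m.sum(),xs.min(),xs.max(),ys.min(),ys.max())
E
```

```text
bolt_head 0.64 [366.1, 186.8] 1104 349 385 171 211
stop_bolt 0.79 [364.3, 192.9] 1172 348 385 171 211
```

View pics/o1.png

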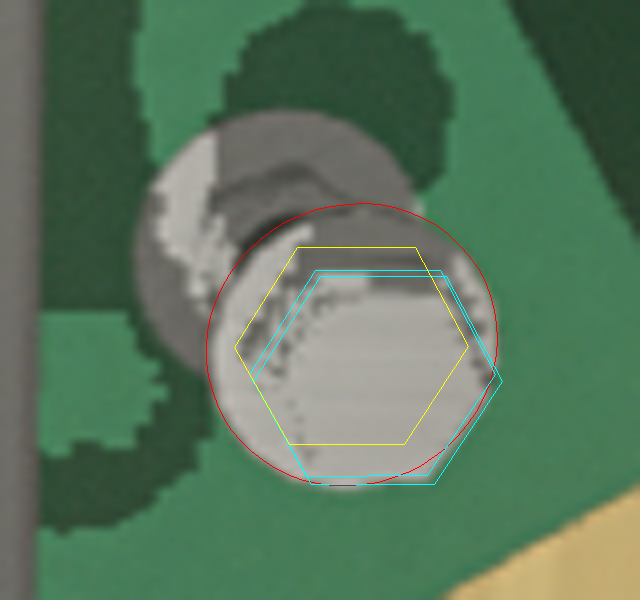

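Flange circle (red) overlays the real flange to well under a millimetre, so the head is at (0.619, 0.006). Now I check the held spanner's alignment and droop.

Run:
```python
from h import *
np.set_printoptions(precision=4,suppress=True)
s,p,y=st();w=cams.read_camera("wrist")
r=cams.silhouettes(w,"ring_spanner")
for d in r[:1]:
    m=d["mask"];a=np.radians(y);tx=np.array([np.cos(a),np.sin(a)]);ty=np.array([np.sin(a),-np.cos(a)])
    for row in range(105,225,15):
        xs=np.nonzero(m[row,280:345])[0]+280
        if len(xs)<4: continue
        L,Q=at(w,(xs.min()-.5,row),p[2]+.0095)[:2]-p[:2],at(w,(xs.max()+.5,row),p[2]+.0095)[:2]-p[:2]
        c=(L+Q)/2;print(row,(c@tx).round(4),(c@ty).round(4),"width",np.linalg.norm(L-Q).round(4))
    ys,xs=np.nonzero(m);X=at(w,(xs[ys==ys.min()].mean(),ys.min()),p[2]+.0095)[:2]-p[:2];print("tip x",X@tx)
# side view: ring height
q=cams.read_camera("side")
for d in cams.pinpoint(q,"ring_spanner")[:1]:
    c,dd=ray(q,d["xy"]);e=p[:2]-.1076*tx;k=((e-c[:2])@dd[:2])/(dd[:2]@dd[:2]);print("ring side",d,c+k*dd,e)
for d in cams.pinpoint(q,"bolt_head")[:1]:
    print(d,proj(q,[.6187,.0061,.09]))
go([.6125,.1135,.145],93.3)
```

```text
105 0.0817 0.0005 width 0.0164
120 0.0741 0.0005 width 0.0177
135 0.0663 0.0005 width 0.0179
150 0.0583 0.0008 width 0.0176
165 0.05 0.0008 width 0.0178
180 0.0415 0.0005 width 0.0175
195 0.0327 0.0008 width 0.0172
210 0.0237 0.0008 width 0.0175
tip x 0.0881885563992165
ring side {'xy': [339.1, 185.3], 'score': 0.84} [ 0.5548 -0.0939  0.2572] [ 0.5611 -0.097 ]
{'xy': [340.0, 207.9], 'score': 0.56} [341.8477 204.3088]
now [0.5549 0.0098 0.2487] 93.31 -> roll 0.0001 offset cm [10.02  6.35 10.37]
```

{"method": "step_arm", "body": {"deltas": [{"offset": [2.5,1.6,1],"roll": 0},{"offset": [2.5,1.6,2],"roll": 0},{"offset": [2.5,1.6,2],"roll": 0},{"offset": [2.5,1.5,2],"roll": 0},{"offset": [0,0,2],"roll": 0},{"offset": [0,0,1.2],"roll": 0},{"offset": [0,0,0],"roll": 0},{"offset": [0,0,0],"roll": 0}]}}

```text
t: 9.55
tool_pos: [0.6125, 0.1124, 0.1478]
orientation: [2.157, 2.283, 0.002]
force: [0.7, 0.6, -3.0]
opening: 0.0175
```

Run:
```python
from h import *
np.set_printoptions(precision=4,suppress=True)
s,p,y=st();print(s["force"],s["wrist_torque"]);go([.6122,.1139,.145],93.3)
t=cams.read_camera("top");q=cams.read_camera("side")
a=t["pixels"][140:220,270:370,::-1];b=q["pixels"][150:230,290:390,::-1]
g=np.hstack([cv2.resize(i,None,fx=4,fy=4,interpolation=cv2.INTER_CUBIC) for i in(a,b)])
cv2.imwrite("pics/s1.png",g)
```

```text
[ 0.6593  0.593  -2.965 ] [ 0.146  -0.0786 -0.0111]
now [0.6125 0.1124 0.1478] 93.25 -> roll -0.0009 offset cm [ 0.15 -0.02  0.28]
```

View pics/s1.png

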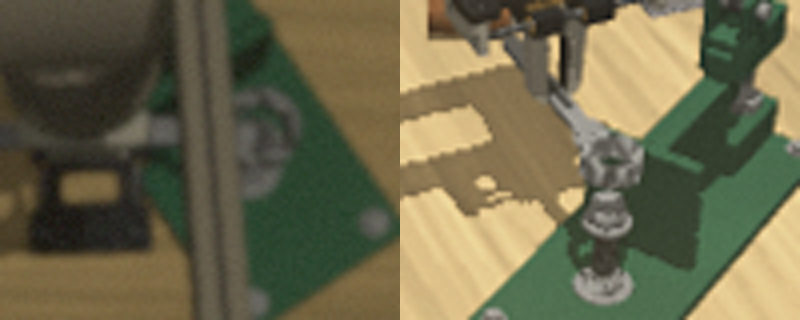

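Side view: ring directly above the head, handle level. Descending and watching the force.

{"method": "step_arm", "body": {"deltas": [{"offset": [0.15,0,1.5],"roll": 0},{"offset": [0,0,1.5],"roll": 0},{"offset": [0,0,0.3],"roll": 0},{"offset": [0,0,0.3],"roll": 0},{"offset": [0,0,0.2],"roll": 0},{"offset": [0,0,0],"roll": 0},{"offset": [0,0,0],"roll": 0}]}}

```text
t: 10.52
tool_pos: [0.6122, 0.1146, 0.1091]
orientation: [2.156, 2.284, 0.001]
force: [0.2, 0.1, -2.7]
opening: 0.017
```

Run:
```python
from h import *
np.set_printoptions(precision=4,suppress=True)
s,p,y=st();print(s["force"],s["wrist_torque"],s["opening"]);go([.6122,.1139,.0935],93.3)
```

```text
[ 0.2036  0.1307 -2.6978] [ 0.038   0.0211 -0.0155] 0.017003259055512823
now [0.6122 0.1146 0.1091] 93.3 -> roll 0.0 offset cm [-0.07 -0.    1.56]
```

{"method": "step_arm", "body": {"deltas": [{"offset": [-0.05,0,0.3],"roll": 0},{"offset": [0,0,0.3],"roll": 0},{"offset": [0,0,0.3],"roll": 0},{"offset": [0,0,0],"roll": 0}]}}

```text
t: 11.02
tool_pos: [0.6118, 0.1139, 0.0992]
orientation: [-2.157, -2.284, 0.001]
force: [1.1, -1.8, -2.4]
opening: 0.0172
```

Run:
```python
from h import *
np.set_printoptions(precision=4,suppress=True)
s,p,y=st();print(s["force"],s["wrist_torque"],s["opening"]);go([.6122,.1139,.0935],93.3)
```

```text
[ 1.127 -1.799 -2.385] [-0.2307 -0.2385  0.0739] 0.0171911368875243
now [0.6118 0.1139 0.0992] 93.3 -> roll -0.0001 offset cm [0.   0.04 0.57]
```

{"method": "step_arm", "body": {"deltas": [{"offset": [0,0.03,0.3],"roll": 0},{"offset": [0,0,0.2],"roll": 0},{"offset": [0,0,0.1],"roll": 0},{"offset": [0,0,0],"roll": 0}]}}

```text
t: 11.52
tool_pos: [0.6123, 0.1139, 0.0937]
orientation: [2.156, 2.284, -0.0]
force: [-0.0, -3.5, -1.2]
opening: 0.0169
```

Run:
```python
from h import *
np.set_printoptions(precision=4,suppress=True)
s,p,y=st();print(s["force"],s["wrist_torque"],s["opening"]);go([.6122,.1139,.0935],93.3)
```

```text
[-0.0319 -3.4777 -1.2235] [-0.6567 -0.1341 -0.0214] 0.016925150332338393
now [0.6123 0.1139 0.0937] 93.3 -> roll -0.0001 offset cm [ 0.   -0.01  0.02]
```

{"method": "step_arm", "body": {"deltas": [{"offset": [0,0,0.1],"roll": 0},{"offset": [0,0,0.05],"roll": 0},{"offset": [0,0,0],"roll": 0}]}}

```text
t: 11.9
tool_pos: [0.6124, 0.1139, 0.0924]
orientation: [2.156, 2.284, 0.0]
force: [1.1, -4.0, 0.1]
opening: 0.0169
```

{"method": "step_arm", "body": {"deltas": [{"offset": [0,0,0],"roll": 0},{"offset": [0,0,0],"roll": 0},{"offset": [0,0,0],"roll": 0},{"offset": [0,0,-2],"roll": 0},{"offset": [0,0,-5],"roll": 0},{"offset": [0,0,-5],"roll": 0},{"offset": [0,0,-2.5],"roll": 0}], "fingers": 5}}

```text
t: 12.78
tool_pos: [0.6138, 0.1144, 0.2431]
orientation: [2.154, 2.282, 0.008]
force: [0.0, -0.8, 0.1]
opening: 0.0499
```

Run:
```python
from h import *
np.set_printoptions(precision=4,suppress=True)
s,p,y=st();print(s["force"],s["wrist_torque"],s["opening"])
go([.52,-.16,.24],93.3)
```

```text
[ 0.0032 -0.8015  0.0778] [-0.0039 -0.1426  0.0264] 0.049921388381139166
now [0.6138 0.1144 0.2431] 93.3 -> roll 0.0001 offset cm [-26.85 -10.95   0.31]
```

{"method": "step_arm", "body": {"deltas": [{"offset": [-5,-0.2,0],"roll": 0},{"offset": [-5.6,-0.2,0],"roll": 0},{"offset": [-5.6,-0.2,0],"roll": 0},{"offset": [-5.6,-0.2,2],"roll": 0},{"offset": [-5.4,-0.2,4],"roll": 0},{"offset": [0,0,3.8],"roll": 0},{"offset": [0,0,0],"roll": 0},{"offset": [0,0,0],"roll": 0}]}}

```text
t: 13.78
tool_pos: [0.6189, -0.1539, 0.1445]
orientation: [2.154, 2.284, 0.002]
force: [-0.0, -0.4, 0.2]
opening: 0.0504
```

Run:
```python
from h import *
import pickle
np.set_printoptions(precision=4,suppress=True)
s,p,y=st();print(p,y,s["t"])
w=cams.read_camera("wrist");pickle.dump(w,open("w4.pkl","wb"))
for t,z in [("bolt_head",.09),("nut",.016),("ring_spanner",.09)]:
    for d in cams.pinpoint(w,t)[:1]: print(t,d, at(w,d["xy"],z),proj(w,[.6187,.0061,z]))
c=proj(w,[.6187,.0061,.05]).astype(int);print(c)
x0=max(0,c[0]-80);y0=max(0,c[1]-60)
save(w,"w4.png",(x0,y0,x0+160,y0+120),5);print(x0,y0)
```

```text
[ 0.6189 -0.1539  0.1445] 93.34269416721156 13.775
nut {'xy': [321.1, 28.3], 'score': 0.53} [0.617  0.0034 0.016 ] [323.1315  25.1856]
[324  11]
244 0
```

View pics/w4.png

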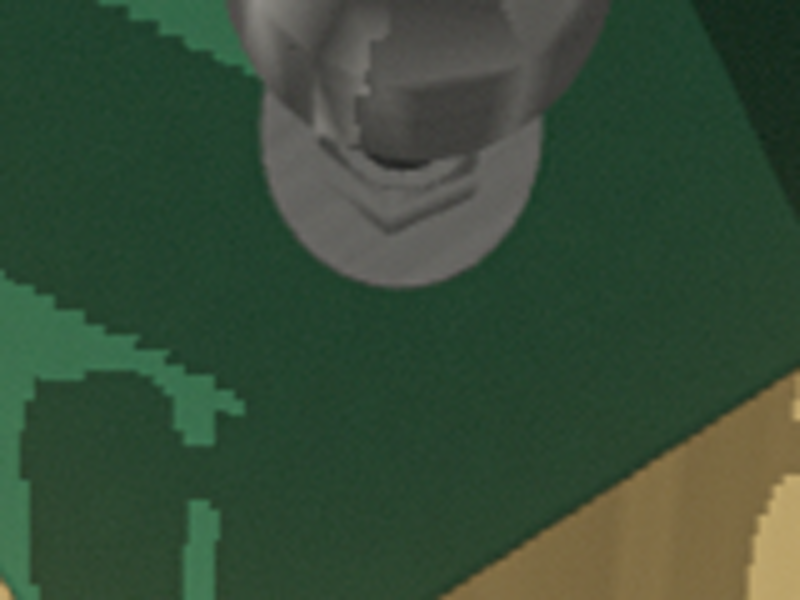

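The nut's near corner shows at raw px (322,46.6), with edges running to (312,37) and (339,38). I compute its angle from these.

Run:
```python
from h import *
import pickle
np.set_printoptions(precision=4,suppress=True)
w=pickle.load(open("w4.pkl","rb"))
f=lambda u,v,z:at(w,(244+u/5-.4,v/5-.4),z)[:2]
c=np.array([.6187,.0061])
for z,L,M,Q in((.016,(340,184),(390,233),(475,190)),(.032,(325,145),(378,187),(470,158))):
    l,m,q=f(*L,z),f(*M,z),f(*Q,z)
    ang=lambda v:np.degrees(np.arctan2(v[1],v[0]))%360
    print("corner",m,ang(m-c),np.linalg.norm(m-c),"edges",ang(m-l),ang(q-m),"bisector handle", (ang(m-l)+ang(q-m))/2+270)
# washer centre
print("washer bottom",f(402,288,.017),"L",f(262,130,.017),"R",f(542,130,.017))
# plate right edge direction
A,B=f(440,598,.016),f(798,370,.016);a=np.radians(35.3);print(ang(B-A),A-c,"punch y of edge",[(-np.sin(a)*(v-c)[0]+np.cos(a)*(v-c)[1]) for v in(A,B)])
# overlay candidates
im=w["pixels"][0:80,284:364,::-1];g=cv2.resize(im,None,fx=8,fy=8,interpolation=cv2.INTER_CUBIC)
for h,col in((272,(0,0,255)),):
  for z in(.016,.032):
    P=[proj(w,[*(c+.03/np.sqrt(3)*np.array([np.cos(t),np.sin(t)])),z]) for t in np.radians(h)+np.arange(6)*np.pi/3]
    cv2.polylines(g,[((np.array(P)-[284,0]+.5)*8).astype(np.int32)],True,col,1)
cv2.imwrite("pics/o2.png",g)
```

```text
corner [ 0.6184 -0.0115] 269.12242007877103 0.017620278030583667 edges 322.0654503410607 27.96031095883435 bisector handle 445.01288064994753
corner [ 0.6156 -0.0081] 257.8322401078819 0.01451605012478773 edges 328.1144623872499 19.145448662576364 bisector handle 443.62995552491316
washer bottom [ 0.6213 -0.021 ] L [0.5937 0.004 ] R [0.6454 0.007 ]
35.084989630951746 [ 0.0141 -0.0831] punch y of edge [np.float64(-0.07599736531367104), np.float64(-0.07629975951129786)]
```

View pics/o2.png

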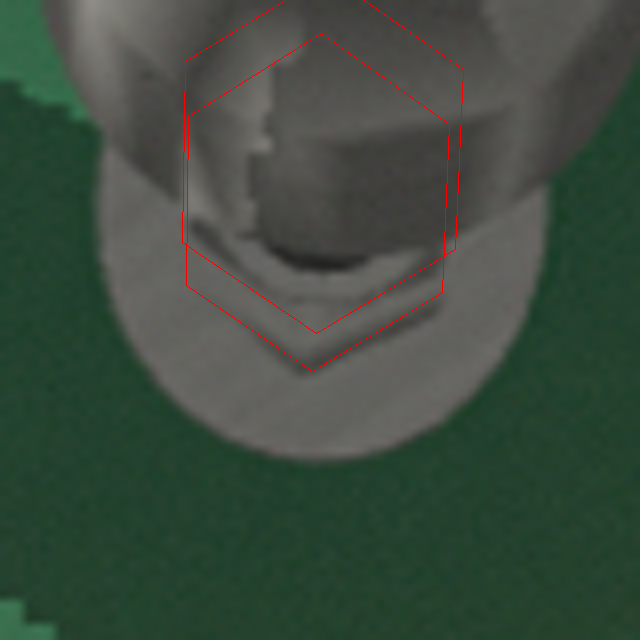

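{"method": "step_arm", "body": {"deltas": [{"offset": [0,0,0],"roll": 0.18},{"offset": [-3.8,-3.4,0],"roll": 0},{"offset": [-3.8,-3.4,0],"roll": 0},{"offset": [-3.8,-3.4,0],"roll": 0},{"offset": [-3.8,-3.4,0],"roll": 0},{"offset": [-3.8,-3.4,0],"roll": 0},{"offset": [-3.8,-3.5,0],"roll": 0},{"offset": [0,0,0],"roll": 0},{"offset": [0,0,0],"roll": 0}]}}

```text
t: 15.1
tool_pos: [0.3872, -0.3556, 0.1429]
orientation: [2.353, 2.08, 0.001]
force: [0.2, -0.0, 0.1]
opening: 0.0505
```

Run:
```python
from h import *
import pickle
np.set_printoptions(precision=4,suppress=True)
s,p,y=st();print(p,y,s["t"])
w=cams.read_camera("wrist");pickle.dump(w,open("w5.pkl","wb"));save(w,"w5.png")
for t,z in [("open_spanner",.006),("rack",0)]:
    for d in cams.pinpoint(w,t)[:2]: print(t,d, at(w,d["xy"],z))
d=cams.silhouettes(w,"open_spanner")[0];m=d["mask"];np.save("m5.npy",m)
ys,xs=np.nonzero(m);print(xs.min(),xs.max(),ys.min(),ys.max())
for row in range(ys.min(),ys.max()+1,8):
    r=np.nonzero(m[row])[0]
    if len(r): A,B=at(w,(r.min()-.5,row),.014),at(w,(r.max()+.5,row),.014);print(row,r.min(),r.max(),((A+B)/2)[:2],np.linalg.norm(A-B).round(4))
```

```text
[ 0.3872 -0.3556  0.1429] 82.96112102741505 15.1
open_spanner {'xy': [321.6, 122.0], 'score': 0.76} [ 0.4046 -0.2838  0.006 ]
rack {'xy': [354.2, 253.6], 'score': 0.97} [ 0.426  -0.4401  0.    ]
288 349 109 212
109 293 343 [ 0.4023 -0.2709] 0.0509
117 288 349 [ 0.4019 -0.2786] 0.0623
125 288 348 [ 0.4004 -0.2862] 0.0618
133 289 347 [ 0.3995 -0.2941] 0.0602
141 290 347 [ 0.3991 -0.3021] 0.0596
149 291 346 [ 0.3981 -0.3101] 0.058
157 295 342 [ 0.3971 -0.3183] 0.0501
165 301 338 [ 0.3972 -0.3268] 0.0399
173 306 333 [ 0.3962 -0.3352] 0.0297
181 310 329 [ 0.3952 -0.3438] 0.0213
189 310 328 [ 0.3936 -0.3524] 0.0204
197 309 328 [ 0.392  -0.3612] 0.0217
205 311 328 [ 0.392  -0.3703] 0.0197
```

View pics/w5.png

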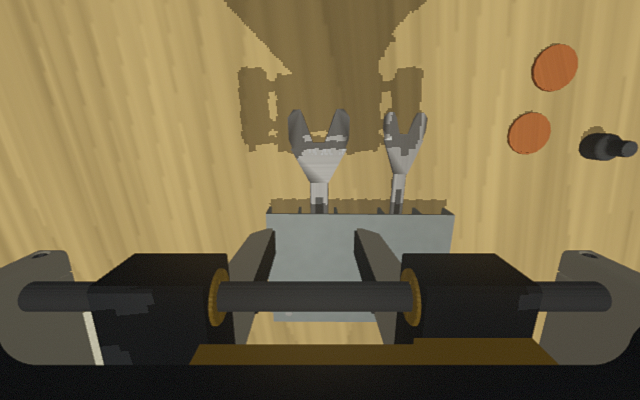

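Wrist view: the big spanner's jaws are at about (319,115), its neck at (319,185), and the rack mouth at row 212. I'll grasp the bare handle in front of the mouth.

{"method": "step_arm", "body": {"deltas": [{"offset": [-0.6,0.6,2],"roll": -0.02},{"offset": [0,0,4],"roll": 0},{"offset": [0,0,4],"roll": 0},{"offset": [0,0,2.5],"roll": 0},{"offset": [0,0,1.4],"roll": 0},{"offset": [0,0,0],"roll": 0}]}}

```text
t: 16.05
tool_pos: [0.392, -0.3616, 0.0025]
orientation: [-2.331, -2.105, -0.0]
force: [0.5, 0.5, 0.1]
opening: 0.0502
```

{"method": "step_arm", "body": {"deltas": [{"offset": [0,0,0],"roll": 0},{"offset": [0,0,0],"roll": 0},{"offset": [0,0,0],"roll": 0},{"offset": [0,0,0],"roll": 0},{"offset": [0,0,0],"roll": 0},{"offset": [0,0,0],"roll": 0}], "fingers": 0}}

```text
t: 16.8
tool_pos: [0.392, -0.3625, 0.0034]
orientation: [2.332, 2.104, 0.0]
force: [-1.3, 1.0, 5.9]
opening: 0.0192
```

Run:
```python
from h import *
np.set_printoptions(precision=4,suppress=True)
s,p,y=st();print(p,y,s["t"],s["force"],s["wrist_torque"],s["opening"])
```

```text
[ 0.392  -0.3625  0.0034] 84.13088594434859 16.8 [-1.3413  1.032   5.9234] [ 0.1054  0.0925 -0.0138] 0.019215817525159152
```

{"method": "step_arm", "body": {"deltas": [{"offset": [1,0,-0.15],"roll": 0},{"offset": [2,0,0],"roll": 0},{"offset": [3,0,0],"roll": 0},{"offset": [3,0,0],"roll": 0},{"offset": [3,0,0],"roll": 0},{"offset": [0,0,-3],"roll": 0},{"offset": [0,0,-6],"roll": 0},{"offset": [0,0,-4],"roll": 0},{"offset": [0,0,0],"roll": 0},{"offset": [0,0,0],"roll": 0}]}}

```text
t: 18.05
tool_pos: [0.4032, -0.2414, 0.1327]
orientation: [-2.33, -2.104, 0.001]
force: [0.2, 0.9, -3.9]
opening: 0.019
```

Run:
```python
from h import *
import pickle
np.set_printoptions(precision=4,suppress=True)
s,p,y=st();print(p,y,s["t"],s["force"],s["wrist_torque"],s["opening"])
w=cams.read_camera("wrist");pickle.dump(w,open("w6.pkl","wb"));save(w,"w6.png",(240,60,400,240),3.3)
a=np.radians(y);tx=np.array([np.cos(a),np.sin(a)]);ty=np.array([np.sin(a),-np.cos(a)])
d=cams.silhouettes(w,"open_spanner");m=d[0]["mask"];print(d[0]["score"])
ys,xs=np.nonzero(m)
for row in range(ys.min(),ys.max()+1,6):
    r=np.nonzero(m[row])[0]
    if len(r): A,B=[at(w,(c,row),p[2]+.011)[:2]-p[:2] for c in (r.min()-.5,r.max()+.5)];c=(A+B)/2;print(row,(c@tx).round(4),(c@ty).round(4),np.linalg.norm(A-B).round(4))
for t in("open_spanner",):
  for d in cams.pinpoint(w,t)[:1]: c=at(w,d["xy"],p[2]-.001)[:2]-p[:2];print(d,c@tx,c@ty)
```

```text
[ 0.4032 -0.2414  0.1327] 84.1697556244712 18.05 [ 0.1529  0.8545 -3.9422] [-0.0878 -0.0586  0.04  ] 0.018982006523280543
0.67
84 0.092 0.0011 0.0498
90 0.0891 0.0008 0.0547
96 0.0862 0.0008 0.0592
102 0.0832 0.0011 0.0621
108 0.0802 0.0008 0.0619
114 0.0772 0.0008 0.0622
120 0.0742 0.0006 0.062
126 0.0711 0.0009 0.0618
132 0.068 0.0009 0.0622
138 0.0648 0.0011 0.062
144 0.0617 0.0011 0.0612
150 0.0585 0.0011 0.0583
156 0.0552 0.0009 0.057
162 0.0519 0.0006 0.0568
168 0.0486 0.0009 0.0532
174 0.0452 0.0017 0.0496
180 0.0418 0.0014 0.046
186 0.0384 0.0014 0.0428
192 0.0349 0.0012 0.038
198 0.0314 0.0012 0.0336
204 0.0278 0.0006 0.0304
210 0.0242 0.0006 0.0271
216 0.0206 0.0012 0.0226
222 0.0169 0.0009 0.0187
228 0.0131 0.0009 0.0188
234 0.0094 0.0006 0.0183
240 0.0055 0.0006 0.0184
246 0.0017 0.0006 0.0185
252 -0.0022 0.0006 0.0187
258 -0.0062 0.0012 0.0188
264 -0.0102 0.0009 0.0195
270 -0.0143 0.0003 0.0196
276 -0.0184 0.0009 0.0197
312 -0.0442 0.0009 0.0179
318 -0.0488 0.0006 0.02
324 -0.0533 0.0006 0.0201
330 -0.0579 0.0006 0.019
336 -0.0626 0.0006 0.0191
342 -0.0674 0.0009 0.0199
```

View pics/w6.png

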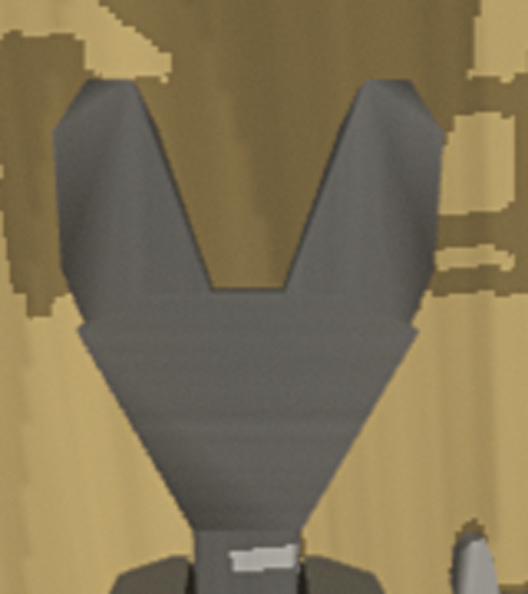

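Jaw tips are 92 mm ahead of the TCP, so the jaw origin is about 78 mm ahead. The spanner is held straight (lateral 1 mm). Moving to a pre-position 60 mm short of the nut.

{"method": "step_arm", "body": {"deltas": [{"offset": [0,0,0],"roll": -0.049},{"offset": [3,5,0],"roll": 0},{"offset": [3,5,0],"roll": 0},{"offset": [3,5,0],"roll": 0},{"offset": [3,5.1,0],"roll": 0},{"offset": [0,0,4],"roll": 0},{"offset": [0,0,4],"roll": 0},{"offset": [0,0,2],"roll": 0},{"offset": [0,0,0],"roll": 0},{"offset": [0,0,0],"roll": 0}]}}

```text
t: 19.45
tool_pos: [0.6122, -0.1342, 0.0361]
orientation: [2.279, 2.16, 0.002]
force: [0.3, -0.1, -2.1]
opening: 0.0188
```

Run:
```python
from h import *
np.set_printoptions(precision=4,suppress=True)
s,p,y=st();print(p,y,s["t"],s["force"],s["wrist_torque"],s["opening"]);go([.6107,-.1317,.020],87)
w=cams.read_camera("wrist")
for t,z in(("nut",.016),("open_spanner",p[2]-.002)):
  for d in cams.pinpoint(w,t)[:1]: print(t,d,at(w,d["xy"],z))
```

```text
[ 0.6122 -0.1342  0.0361] 86.91852475339445 19.45 [ 0.2912 -0.1483 -2.1425] [-0.0933 -0.0911 -0.0381] 0.018839289522562645
now [ 0.6122 -0.1342  0.0361] 86.92 -> roll -0.0014 offset cm [ 0.24 -0.16  1.61]
nut {'xy': [310.9, 2.2], 'score': 0.61} [0.6185 0.0052 0.016 ]
```

{"method": "step_arm", "body": {"deltas": [{"offset": [0.2,-0.15,1],"roll": 0},{"offset": [0,0,0.6],"roll": 0},{"offset": [1.5,0,0],"roll": 0},{"offset": [1.5,0,0],"roll": 0},{"offset": [0,0,0],"roll": 0},{"offset": [0,0,0],"roll": 0}]}}

```text
t: 20.35
tool_pos: [0.6115, -0.1009, 0.0185]
orientation: [-2.279, -2.162, -0.001]
force: [0.5, 1.6, 0.0]
opening: 0.0191
```

Run:
```python
from h import *
np.set_printoptions(precision=4,suppress=True)
s,p,y=st();print(p,y,s["t"],s["force"],s["wrist_torque"],s["opening"]);a=np.radians(87);go([.6187-.078*np.cos(a)-.0008,.0061-.078*np.sin(a),.020],87)
```

```text
[ 0.6115 -0.1009  0.0185] 86.99025704788987 20.35 [0.4542 1.598  0.0295] [ 0.411  -0.1475 -0.0558] 0.01905813053588666
now [ 0.6115 -0.1009  0.0185] 86.99 -> roll -0.0002 offset cm [ 2.91  0.08 -0.15]
```

{"method": "step_arm", "body": {"deltas": [{"offset": [0,0.05,-0.15],"roll": 0},{"offset": [0.7,0,0],"roll": 0},{"offset": [0.6,0,0],"roll": 0},{"offset": [0,0,0],"roll": 0},{"offset": [0,0,0],"roll": 0}]}}

```text
t: 20.98
tool_pos: [0.6125, -0.0886, 0.0198]
orientation: [-2.28, -2.162, 0.0]
force: [-0.7, 0.9, -3.3]
opening: 0.0184
```

Run:
```python
from h import *
np.set_printoptions(precision=4,suppress=True)
s,p,y=st();print(p,y,s["t"],s["force"],s["wrist_torque"],s["opening"]);a=np.radians(87);go([.6187-.078*np.cos(a)-.0008,.0061-.078*np.sin(a),.020],87)
```

```text
[ 0.6125 -0.0886  0.0198] 86.95536283642993 20.975 [-0.6631  0.9066 -3.3358] [-0.0816 -0.1177  0.017 ] 0.018401494659006774
now [ 0.6125 -0.0886  0.0198] 86.96 -> roll -0.0008 offset cm [ 1.68  0.05 -0.02]
```

{"method": "step_arm", "body": {"deltas": [{"offset": [0.5,0,0],"roll": 0},{"offset": [0.4,0,0],"roll": 0},{"offset": [0.3,0,0],"roll": 0},{"offset": [0,0,0],"roll": 0},{"offset": [0,0,0],"roll": 0}]}}

```text
t: 21.6
tool_pos: [0.6133, -0.0767, 0.02]
orientation: [2.28, 2.161, 0.0]
force: [0.8, -0.0, -3.0]
opening: 0.0191
```

Run:
```python
from h import *
np.set_printoptions(precision=4,suppress=True)
s,p,y=st();print(p,y,s["t"],s["force"],s["wrist_torque"],s["opening"]);a=np.radians(87);go([.6187-.078*np.cos(a)-.0008,.0061-.078*np.sin(a),.020],87)
```

```text
[ 0.6133 -0.0767  0.02  ] 86.94733069061968 21.6 [ 0.7684 -0.0468 -3.0281] [-0.1062 -0.2368 -0.0338] 0.019051395521913313
now [ 0.6133 -0.0767  0.02  ] 86.95 -> roll -0.0009 offset cm [ 0.49  0.03 -0.  ]
```

{"method": "step_arm", "body": {"deltas": [{"offset": [0.3,0,0],"roll": 0},{"offset": [0.2,0,0],"roll": 0},{"offset": [0.1,0,0],"roll": 0},{"offset": [0,0,0],"roll": 0},{"offset": [0,0,0],"roll": 0}]}}

```text
t: 22.22
tool_pos: [0.6136, -0.0707, 0.02]
orientation: [2.28, 2.161, 0.0]
force: [0.7, 0.2, -2.4]
opening: 0.0189
```

Run:
```python
from h import *
np.set_printoptions(precision=4,suppress=True)
s,p,y=st();print(p,y,s["t"],s["force"],s["wrist_torque"],s["opening"]);a=np.radians(87);go([.6187-.078*np.cos(a)-.0008,.0061-.078*np.sin(a),.020],87)
```

```text
[ 0.6136 -0.0707  0.02  ] 86.94211419988518 22.225 [ 0.7374  0.1881 -2.4072] [-0.109  -0.1687 -0.0308] 0.01890199513834187
now [ 0.6136 -0.0707  0.02  ] 86.94 -> roll -0.001 offset cm [-0.1   0.03 -0.  ]
```

{"method": "step_arm", "body": {"deltas": [{"offset": [0.2,0,0],"roll": 0},{"offset": [0.2,0,0],"roll": 0},{"offset": [0,0,0],"roll": 0}]}}

```text
t: 22.6
tool_pos: [0.6137, -0.07, 0.0203]
orientation: [2.278, 2.158, -0.005]
force: [-1.0, -13.6, -4.4]
opening: 0.0184
```

Run:
```python
from h import *
np.set_printoptions(precision=4,suppress=True)
s,p,y=st();print(p,y,s["t"],s["force"],s["wrist_torque"],s["opening"])
```

```text
[ 0.6137 -0.07    0.0203] 86.90531877124711 22.6 [ -0.955  -13.5874  -4.4048] [-2.5867  0.1089 -0.018 ] 0.018438314303401794
```

{"method": "step_arm", "body": {"deltas": [{"offset": [-0.35,0,0.1],"roll": 0},{"offset": [0,0,0.15],"roll": 0},{"offset": [0,0,0],"roll": 0},{"offset": [0,0,0],"roll": 0}]}}

```text
t: 23.1
tool_pos: [0.614, -0.0708, 0.0187]
orientation: [2.279, 2.161, -0.0]
force: [-3.7, -4.1, 6.3]
opening: 0.0183
```

{"method": "step_arm", "body": {"deltas": [{"offset": [0,0,0],"roll": 0},{"offset": [0,0,0],"roll": 0},{"offset": [0,0,0],"roll": 0},{"offset": [0,0,0],"roll": 0}], "fingers": 5}}

```text
t: 23.6
tool_pos: [0.6135, -0.07, 0.0173]
orientation: [-2.28, -2.161, -0.0]
force: [1.3, 0.2, 0.9]
opening: 0.0495
```

Run:
```python
from h import *
np.set_printoptions(precision=4,suppress=True)
s,p,y=st();print(p,y,s["t"],s["force"],s["wrist_torque"],s["opening"])
a=np.radians(87);go([.6187-.160*np.cos(a)-.0008,.0061-.160*np.sin(a),.010],87)
w=cams.read_camera("wrist");tx=np.array([np.cos(a),np.sin(a)]);ty=np.array([np.sin(a),-np.cos(a)])
for d in cams.silhouettes(w,"open_spanner")[:1]:
  m=d["mask"];print(d["score"],m.sum())
  for row in range(60,300,30):
    r=np.nonzero(m[row,250:390])[0]+250
    if len(r): A,B=[at(w,(c,row),.026)[:2]-p[:2] for c in (r.min()-.5,r.max()+.5)];c=(A+B)/2;print(row,(c@tx).round(4),(c@ty).round(4),np.linalg.norm(A-B).round(4))
save(w,"w7.png")
```

```text
[ 0.6135 -0.07    0.0173] 86.94889085908814 23.6 [1.2629 0.2036 0.9315] [-0.0211 -0.0486 -0.0318] 0.04945297323062807
now [ 0.6135 -0.07    0.0173] 86.95 -> roll -0.0009 offset cm [-8.37  0.04  0.73]
0.7 3293
210 0.0235 0.0011 0.0275
240 0.0045 0.0011 0.0199
270 -0.0156 0.0014 0.0187
```

{"method": "step_arm", "body": {"deltas": [{"offset": [0,0.1,-0.1],"roll": 0},{"offset": [-2.8,0,0],"roll": 0},{"offset": [-2.8,0,0],"roll": 0},{"offset": [-2.8,0,0],"roll": 0},{"offset": [0,0,0.8],"roll": 0},{"offset": [0,0,0],"roll": 0}]}}

```text
t: 24.45
tool_pos: [0.6092, -0.1534, 0.0093]
orientation: [-2.279, -2.16, 0.001]
force: [-0.3, 0.5, -0.1]
opening: 0.0497
```

{"method": "step_arm", "body": {"deltas": [{"offset": [0,0,0],"roll": 0},{"offset": [0,0,0],"roll": 0},{"offset": [0,0,0],"roll": 0},{"offset": [0,0,0],"roll": 0},{"offset": [0,0,0],"roll": 0}], "fingers": 0, "grip_force": 40}}

```text
t: 25.08
tool_pos: [0.6102, -0.1539, 0.0106]
orientation: [-2.28, -2.161, -0.001]
force: [0.2, 2.0, 0.9]
opening: 0.0196
```

Run:
```python
from h import *
np.set_printoptions(precision=4,suppress=True)
s,p,y=st();print(p,y,s["t"],s["force"],s["wrist_torque"],s["opening"])
D=np.array([.6187,.0061])-p[:2];print(np.linalg.norm(D),np.degrees(np.arctan2(D[1],D[0])))
q=cams.read_camera("side");save(q,"s2.png",(270,140,430,260),5)
```

```text
[ 0.6102 -0.1539  0.0106] 86.94623824200585 25.075 [0.1735 1.9729 0.9356] [ 0.2168 -0.032   0.0385] 0.01963356847801993
0.16024081820903963 86.9472977763041
```

View pics/s2.png

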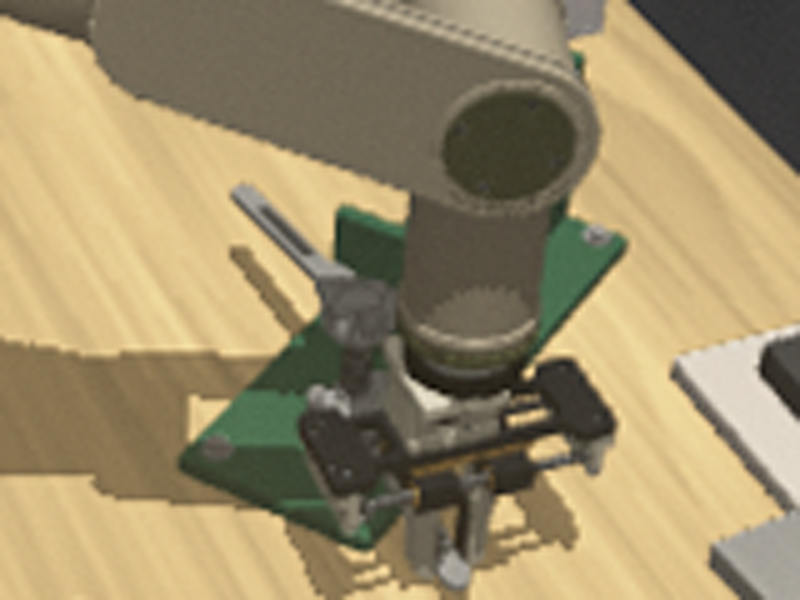

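Side view: the ring spanner sits on the head with its handle just short of the flange, and the gripper holds the outer handle of the big spanner. Turning clockwise about the nut now.

{"method": "step_arm", "body": {"deltas": [{"offset": [0.03,-0.8,0],"roll": 0.05},{"offset": [0.05,-1.28,0],"roll": 0.08},{"offset": [0.05,-1.28,0],"roll": 0.08},{"offset": [0.05,-1.28,0],"roll": 0.08}]}}

```text
t: 25.62
tool_pos: [0.5657, -0.1458, 0.0116]
orientation: [2.568, 1.804, 0.003]
force: [3.6, -0.9, 3.2]
opening: 0.0196
```

```bash
cat > c.py <<'E'
from h import *
np.set_printoptions(precision=4,suppress=True)
s,p,y=st();D=np.array([.6187,.0061])-p[:2];a=np.radians(y)
F=s["force"];print("psi",y,"r",np.linalg.norm(D),"dir",np.degrees(np.arctan2(D[1],D[0])),"z",p[2],"t",s["t"],"F tool",F[0]*np.cos(a)+F[1]*np.sin(a),F[0]*np.sin(a)-F[1]*np.cos(a),F[2],"M",s["wrist_torque"],"op",s["opening"])
E
python3 c.py
```

```text
psi 70.167730130201 r 0.1608449656782832 dir 70.7776861680801 z 0.011645500218204208 t 25.625 F tool 0.37464209212304567 3.7019573829002366 3.1832934082319815 M [-0.256  -0.5403  0.142 ] op 0.019605690390789864
```

{"method": "step_arm", "body": {"deltas": [{"offset": [0.05,-1.28,0],"roll": 0.08},{"offset": [0.05,-1.28,0],"roll": 0.08},{"offset": [0.05,-1.28,0],"roll": 0.08}]}}

```text
t: 26.0
tool_pos: [0.5311, -0.1286, 0.0113]
orientation: [2.766, 1.484, 0.002]
force: [2.7, -1.3, 0.1]
opening: 0.0193
```

```bash
python3 c.py
```

```text
psi 56.41556105995612 r 0.16064358736448509 dir 56.97516398083972 z 0.011348485885524864 t 26.0 F tool 0.4114167684779837 3.0241095960579103 0.07873509588139127 M [-0.2743 -0.5164  0.1071] op 0.019336786084978935
```

{"method": "step_arm", "body": {"deltas": [{"offset": [0.03,-0.96,0],"roll": 0.06},{"offset": [0.03,-0.96,0],"roll": 0.06}]}}

```text
t: 26.25
tool_pos: [0.5156, -0.1171, 0.0112]
orientation: [2.85, 1.316, 0.002]
force: [2.1, -1.3, 1.0]
opening: 0.0195
```

```bash
python3 c.py
```

```text
psi 49.57623387939151 r 0.16058864080520477 dir 50.080217960305475 z 0.011182670920681377 t 26.25 F tool 0.3281347143682736 2.4532782847569186 0.9751199797564497 M [-0.4032 -0.3314  0.1172] op 0.019469276183675537
```

{"method": "step_arm", "body": {"deltas": [{"offset": [0.02,-0.8,0],"roll": 0.05},{"offset": [0.02,-0.8,0],"roll": 0.05},{"offset": [0.02,-0.8,0],"roll": 0.05}]}}

```text
t: 26.62
tool_pos: [0.4985, -0.1002, 0.0111]
orientation: [2.941, 1.1, 0.002]
force: [1.9, -2.0, -0.0]
opening: 0.0198
```

```bash
python3 c.py
```

```text
psi 41.0012311741002 r 0.16050841929074514 dir 41.49235325919191 z 0.011055777472979523 t 26.625 F tool 0.09198966152694754 2.7292309749108092 -0.019493580569132696 M [-0.5583 -0.2421  0.0754] op 0.019829893722448866
```

{"method": "step_arm", "body": {"deltas": [{"offset": [0.02,-0.8,0],"roll": 0.05},{"offset": [0.02,-0.8,0],"roll": 0.05}]}}

```text
t: 26.88
tool_pos: [0.4885, -0.0877, 0.011]
orientation: [2.992, 0.951, 0.001]
force: [0.7, -3.9, 0.1]
opening: 0.0194
```

```bash
python3 c.py
```

```text
psi 35.27400004599698 r 0.16043030075647274 dir 35.7698475204698 z 0.011040841591229696 t 26.875 F tool -1.638580574012192 3.6104652799396995 0.07222562174799907 M [-0.5086 -0.2198  0.0363] op 0.019395624061679353
```

Near the expected end angle (about 33°). Continuing in small steps until the force rises.

{"method": "step_arm", "body": {"deltas": [{"offset": [0.01,-0.5,0],"roll": 0.03},{"offset": [0.01,-0.5,0],"roll": 0.03},{"offset": [0,0,0],"roll": 0}]}}

```text
t: 27.25
tool_pos: [0.4827, -0.0788, 0.0109]
orientation: [3.02, 0.864, 0.0]
force: [-2.2, -4.0, 5.5]
opening: 0.0195
```

```bash
python3 c.py
```

```text
psi 31.936356546685452 r 0.16032438576839525 dir 31.982634251131785 z 0.010904313742101417 t 27.25 F tool -4.008979008001741 2.1893011491847427 5.536228502675758 M [-0.6996  0.3166 -0.102 ] op 0.0194958709931719
```

{"method": "step_arm", "body": {"deltas": [{"offset": [0.01,-0.5,0],"roll": 0.03},{"offset": [0.01,-0.5,0],"roll": 0.03},{"offset": [0,0,0],"roll": 0}]}}

```text
t: 27.62
tool_pos: [0.4778, -0.0703, 0.0109]
orientation: [3.044, 0.773, 0.0]
force: [-1.4, -4.1, 6.2]
opening: 0.0195
```

```bash
python3 c.py
```

```text
psi 28.498077723860916 r 0.16024855465558463 dir 28.45398564725384 z 0.010884290524240777 t 27.625 F tool -3.144652243238702 2.9272818445248294 6.2120100559074665 M [-0.794   0.3339 -0.0737] op 0.01953905429756551
```

{"method": "step_arm", "body": {"deltas": [{"offset": [0.01,-0.5,0],"roll": 0.03},{"offset": [0.01,-0.5,0],"roll": 0.03},{"offset": [0,0,0],"roll": 0}]}}

```text
t: 28.0
tool_pos: [0.4734, -0.0613, 0.0109]
orientation: [3.066, 0.681, 0.001]
force: [-0.9, -4.6, 6.8]
opening: 0.0194
```

```bash
python3 c.py
python3 - <<'E'
from h import *
np.set_printoptions(precision=4,suppress=True)
for n in("top","side"):
  q=cams.read_camera(n);save(q,n+"9.png")
  for d in cams.silhouettes(q,"ring_spanner")[:1]:
    m=d["mask"];ys,xs=np.nonzero(m);P=np.array([at(q,(u,v),.099)[:2] for u,v in zip(xs,ys)]);k=P[np.linalg.norm(P-[.6187,.0061],axis=1)>.05]-[.6187,.0061]
    print(n,d["score"],m.sum(),len(k),np.degrees(np.arctan2(k[:,1].mean(),k[:,0].mean())) if len(k) else "",np.linalg.norm(k,axis=1).max() if len(k) else "")
E
```

```text
psi 25.05842620516081 r 0.16017001697178634 dir 24.89946536979443 z 0.010948376018377125 t 28.0 F tool -2.7927183158244686 3.733114909648998 6.805241373304502 M [-0.877   0.293  -0.1399] op 0.019390638334364496
top 0.78 639 327 88.27060537474236 0.18776485375776897
side 0.66 318 105 89.425437910216 0.14754829737429417
```

The ring handle is now at about 88°, against the flange (87.3°) as intended. Continuing.

{"method": "step_arm", "body": {"deltas": [{"offset": [0.01,-0.5,0],"roll": 0.03},{"offset": [0.01,-0.5,0],"roll": 0.03},{"offset": [0,0,0],"roll": 0}]}}

```text
t: 28.58
tool_pos: [0.4697, -0.0522, 0.011]
orientation: [3.085, 0.589, 0.001]
force: [-0.1, -5.3, 5.2]
opening: 0.0196
```

```bash
python3 c.py
```

```text
psi 21.61625054316784 r 0.15996869445803547 dir 21.384547461907037 z 0.0110437630173741 t 28.575 F tool -2.079368935433562 4.852850588124742 5.186716275099983 M [-0.9161  0.1229 -0.2019] op 0.01957255856554275
```

{"method": "step_arm", "body": {"deltas": [{"offset": [0.01,-0.5,0],"roll": 0.03},{"offset": [0.01,-0.5,0],"roll": 0.03},{"offset": [0,0,0],"roll": 0}]}}

```text
t: 28.95
tool_pos: [0.4668, -0.0429, 0.0111]
orientation: [3.101, 0.496, 0.003]
force: [0.6, -4.9, 3.5]
opening: 0.0195
```

```bash
python3 c.py
```

```text
psi 18.176563000402396 r 0.1596038362815146 dir 17.861075686846316 z 0.011127326816999534 t 28.95 F tool -1.011038530153193 4.873967716709173 3.497214951514133 M [-0.9197 -0.1571 -0.1718] op 0.019471592741140978
```

Run:
```python
from h import *
np.set_printoptions(precision=4,suppress=True)
C=np.array([.6187,.0061])
for n in("top","side","wrist"):
  q=cams.read_camera(n)
  for t,z in(("ring_spanner",.099),("open_spanner",.022)):
   for d in cams.silhouettes(q,t)[:1]:
    m=d["mask"];ys,xs=np.nonzero(m);P=np.array([at(q,(u,v),z)[:2] for u,v in zip(xs,ys)])-C;rr=np.linalg.norm(P,axis=1);k=P[(rr>.06)&(rr<.2)]
    if len(k)>5:
      w,V=np.linalg.eigh(np.cov((k).T));a=V[:,1]
      print(n,t,d["score"],len(P),len(k),"dir",np.degrees(np.arctan2(k[:,1].mean(),k[:,0].mean())),"axis",np.degrees(np.arctan2(a[1],a[0]))%180,rr.max(),"mean",P.mean(0))
  for t,z in(("ring_spanner",.09),("bolt_head",.09),("open_spanner",.017),("nut",.016)):
   for d in cams.pinpoint(q,t)[:1]: print(n,t,d["score"],at(q,d["xy"],z))
```

```text
top ring_spanner 0.74 581 287 dir 88.11428545485131 axis 88.04795661613942 0.18728217640580241 mean [0.0018 0.066 ]
top ring_spanner 0.86 [0.6078 0.0117 0.09  ]
top bolt_head 0.62 [0.6201 0.0145 0.09  ]
top open_spanner 0.78 [0.6296 0.0101 0.017 ]
side ring_spanner 0.67 272 111 dir 90.46279136362898 axis 90.29531514360703 0.16132434228602133 mean [0.0001 0.0536]
side open_spanner 0.63 208 46 dir -162.13326093390933 axis 50.08200839754929 0.19137470178750357 mean [-0.0458 -0.019 ]
side ring_spanner 0.79 [0.6215 0.0323 0.09  ]
side bolt_head 0.47 [0.6115 0.0095 0.09  ]
side open_spanner 0.7 [0.628  0.0173 0.017 ]
side nut 0.69 [ 0.6297 -0.2657  0.016 ]
wrist open_spanner 0.87 12395 7362 dir -161.65248365407268 axis 17.761184854373226 0.18018870763016873 mean [-0.0797 -0.0268]
```

The ring stays at 88° against the flange, and the spanner's axis still passes through the nut. Continuing to the hard stop.

{"method": "step_arm", "body": {"deltas": [{"offset": [0.01,-0.4,0],"roll": 0.025},{"offset": [0.01,-0.4,0],"roll": 0.025},{"offset": [0,0,0],"roll": 0}]}}

```text
t: 30.38
tool_pos: [0.465, -0.0354, 0.0113]
orientation: [3.112, 0.418, 0.004]
force: [1.9, -7.1, 3.6]
opening: 0.0192
```

```bash
python3 c.py
```

```text
psi 15.31597993665856 r 0.15923647920253142 dir 15.09791845035362 z 0.011255720846834787 t 30.375 F tool -0.08077783516698811 7.314743964085366 3.6142387497466943 M [-1.0627 -0.4073 -0.1541] op 0.01923154795409689
```

{"method": "step_arm", "body": {"deltas": [{"offset": [0.01,-0.4,0],"roll": 0.025},{"offset": [0.01,-0.4,0],"roll": 0.025},{"offset": [0,0,0],"roll": 0}]}}

```text
t: 30.75
tool_pos: [0.4636, -0.0278, 0.0114]
orientation: [3.121, 0.34, 0.005]
force: [3.1, -6.5, 1.5]
opening: 0.0193
```

```bash
python3 c.py
```

```text
psi 12.451927708325082 r 0.15880008014976388 dir 12.316357115508202 z 0.011396856251780104 t 30.75 F tool 1.594987806822571 7.007920963300334 1.5095008621033408 M [-1.2818 -0.5959 -0.1275] op 0.01930788362600175
```

{"method": "step_arm", "body": {"deltas": [{"offset": [0.01,-0.4,0],"roll": 0.025},{"offset": [0.01,-0.4,0],"roll": 0.025},{"offset": [0,0,0],"roll": 0}]}}

```text
t: 31.12
tool_pos: [0.4622, -0.0201, 0.0115]
orientation: [3.128, 0.262, 0.005]
force: [4.1, -8.6, 2.0]
opening: 0.0196
```

```bash
python3 c.py
```

```text
psi 9.587011164418563 r 0.15866524557232137 dir 9.497657925829147 z 0.01147956955929912 t 31.125 F tool 2.5719755599356717 9.139346048041002 1.9854212915906784 M [-1.4385 -0.6392 -0.0886] op 0.01963040063658145
```

{"method": "step_arm", "body": {"deltas": [{"offset": [0.01,-0.4,0],"roll": 0.025},{"offset": [0.01,-0.4,0],"roll": 0.025},{"offset": [0,0,0],"roll": 0}]}}

```text
t: 31.5
tool_pos: [0.4613, -0.0122, 0.0116]
orientation: [3.134, 0.184, 0.006]
force: [4.3, -8.5, 3.4]
opening: 0.0193
```

```bash
python3 c.py
cat > d.py <<'E'
from h import *
np.set_printoptions(precision=4,suppress=True)
C=np.array([.6187,.0061])
for n,t,z in(("top","ring_spanner",.099),("wrist","open_spanner",.022)):
  q=cams.read_camera(n)
  for d in cams.silhouettes(q,t)[:1]:
    m=d["mask"];ys,xs=np.nonzero(m);P=np.array([at(q,(u,v),z)[:2] for u,v in zip(xs,ys)])-C;rr=np.linalg.norm(P,axis=1);k=P[(rr>.06)&(rr<.2)]
    if len(k)>5:
      w,V=np.linalg.eigh(np.cov((k).T));a=V[:,1]
      print(n,t,len(P),len(k),"dir",np.degrees(np.arctan2(k[:,1].mean(),k[:,0].mean())),"axis",np.degrees(np.arctan2(a[1],a[0]))%180,"max",rr.max(),"mean",P.mean(0))
E
python3 d.py
```

```text
psi 6.723804897720693 r 0.15845418146137386 dir 6.63335956567461 z 0.011587788728095422 t 31.5 F tool 3.279359959605702 8.905836417383309 3.447891645372003 M [-1.4472 -0.6216 -0.1062] op 0.019305810868139404
top ring_spanner 648 301 dir 87.92721181838155 axis 88.12396016171336 max 0.18776485375776897 mean [0.0025 0.0644]
wrist open_spanner 12727 7448 dir -172.96542087172094 axis 6.414462489507258 max 0.17994462918811682 mean [-0.0825 -0.0105]
```

Run:
```python
from h import *
np.set_printoptions(precision=4,suppress=True)
q=cams.read_camera("side");tp=cams.read_camera("top")
for d in cams.pinpoint(q,"ring_spanner")[:2]: print("pin",d,"expect",proj(q,[.6187,.0061,.09]))
M=[]
for c in(q,tp):
  d=cams.silhouettes(c,"ring_spanner")
  d=d[0];m=d["mask"].astype(np.uint8);ys,xs=np.nonzero(m);print(d["score"],d["xy"],m.sum(),xs.min(),xs.max(),ys.min(),ys.max())
  cn,_=cv2.findContours(m,cv2.RETR_EXTERNAL,cv2.CHAIN_APPROX_NONE);M.append(cv2.drawContours(np.zeros_like(m),cn,-1,1,-1).astype(np.float32))
def model(x): # cx,cy,h,z, handle droop
  z=x[3];u=np.array([np.cos(x[2]),np.sin(x[2])])
  hb=np.array(box(x[:2],x[2],0,.197,.018,z+.0045,z+.0135));hb[4:,2]+=x[4]
  return [cyl(x[:2],.0265,z,z+.018),hb]
for z in(.09,):
  m0=hullmask(q,model([.6187,.0061,np.radians(88),z,0]))>.5;ys,xs=np.nonzero(m0);print("model side",xs.min(),xs.max(),ys.min(),ys.max(),m0.sum(),"IoU",(m0&(M[0]>0)).sum()/(m0|(M[0]>0)).sum())
  m0=hullmask(tp,model([.6187,.0061,np.radians(88),z,0]))>.5;ys,xs=np.nonzero(m0);print("model top",xs.min(),xs.max(),ys.min(),ys.max(),m0.sum())
f=lambda x:np.abs(hullmask(q,model(x))-M[0]).sum()+.5*np.abs(hullmask(tp,model(x))-M[1]).sum()
x0=np.array([.6187,.0061,np.radians(88),.09,0]);st_=[.004,.004,.05,.01,-.01]
r=minimize(f,x0,method="Nelder-Mead",options=dict(initial_simplex=np.vstack([x0]+[x0+np.eye(5)[i]*st_[i] for i in range(5)]),maxiter=300,fatol=.5,xatol=1e-5))
print(r.x,np.degrees(r.x[2]),r.fun,f(x0))
```

```text
pin {'xy': [338.8, 201.2], 'score': 0.82} expect [341.8477 204.3088]
pin {'xy': [251.4, 152.0], 'score': 0.35} expect [341.8477 204.3088]
0.74 [335.8, 192.9] 321 322 349 176 207
0.78 [315.1, 174.4] 627 266 342 166 185
model side 319 350 169 209 376 IoU 0.6423529411764706
model top 263 342 166 185 727
[ 0.6167  0.007   1.4881  0.0986 -0.0414] 85.26454558681758 76.78125 199.875
```

The ring's seating reads ambiguous from afar, so I release the spanner, look from close above, and then take it again.

{"method": "step_arm", "body": {"deltas": [{"offset": [0,0,0],"roll": 0},{"offset": [0,0,0],"roll": 0},{"offset": [0,0,0],"roll": 0},{"offset": [0,0,-3],"roll": 0},{"offset": [0,0,-6],"roll": 0},{"offset": [1,0,-6],"roll": 0},{"offset": [4,0,-6],"roll": 0},{"offset": [5,0,-2.5],"roll": 0},{"offset": [4,0,0],"roll": 0},{"offset": [0,0,0],"roll": 0},{"offset": [0,0,0],"roll": 0}], "fingers": 5}}

```text
t: 33.33
tool_pos: [0.592, 0.0051, 0.2362]
orientation: [-3.135, -0.185, 0.004]
force: [-0.2, -0.3, 0.2]
opening: 0.0502
```

```bash
cat > e.py <<'E'
from h import *
import pickle
np.set_printoptions(precision=4,suppress=True)
s,p,y=st();print(p,y,s["t"],s["force"])
w=cams.read_camera("wrist");pickle.dump(w,open("w8.pkl","wb"))
for t,z in(("ring_spanner",.09),("bolt_head",.09),("open_spanner",.017),("nut",.016)):
  for d in cams.pinpoint(w,t)[:1]: print(t,round(d["score"],2),d["xy"],at(w,d["xy"],z),proj(w,[.6187,.0061,z]))
d=cams.silhouettes(w,"ring_spanner")[0];m=d["mask"].astype(np.uint8);ys,xs=np.nonzero(m);print(d["score"],m.sum(),xs.min(),xs.max(),ys.min(),ys.max())
cn,_=cv2.findContours(m,cv2.RETR_EXTERNAL,cv2.CHAIN_APPROX_NONE);M=cv2.drawContours(np.zeros_like(m),cn,-1,1,-1).astype(np.float32)
def model(x):
  cx,cy,h,z,pit=x;Rm=R.from_euler("zy",[h,pit]).as_matrix()
  tr=lambda P:(np.array(P)@Rm.T+[cx,cy,z]).tolist()
  return [tr(cyl([0,0],.0265,0,.018)),tr(box([0,0],0,0,.197,.018,.0045,.0135))]
for pit0 in(0,.1):
  x,f=fit(w,M,model,[.6187,.0061,np.radians(88),.09,pit0],[.003,.003,.03,.006,.06])
  print("ring fit",x,np.degrees(x[2]),"tilt",np.degrees(x[4]),f)
  x,f=fit(w,M,lambda v:model([v[0],v[1],v[2],.09,v[3]]),[.6187,.0061,np.radians(88),pit0],[.003,.003,.03,.06]);print(" z=.09:",x,np.degrees(x[2:]),f)
for d in cams.silhouettes(w,"open_spanner")[:1]:
  m=d["mask"];ys,xs=np.nonzero(m);P=np.array([at(w,(u,v),.023)[:2] for u,v in zip(xs,ys)])-[.6187,.0061];rr=np.linalg.norm(P,axis=1);k=P[(rr>.07)&(rr<.2)]
  V=np.linalg.eigh(np.cov(k.T))[1][:,1];print("open",d["score"],len(k),"dir",np.degrees(np.arctan2(*k.mean(0)[::-1]))%360,"axis",np.degrees(np.arctan2(V[1],V[0]))%180,rr.max())
E
python3 e.py
```

```text
[0.592  0.0051 0.2362] 6.753593233344453 33.325 [-0.1701 -0.3028  0.1763]
ring_spanner 0.58 [315.0, 165.7] [0.6189 0.0071 0.09  ] [315.8427 165.9799]
bolt_head 0.93 [317.9, 164.5] [0.6206 0.004  0.09  ] [315.8427 165.9799]
0.75 3878 148 341 127 193
ring fit [0.6139 0.0029 1.482  0.0663 0.0961] 84.91473637754189 tilt 5.507536014085799 589.9375
 z=.09: [0.6172 0.0055 1.4799 0.1321] [84.7907  7.5672] 699.5
ring fit [0.6108 0.0028 1.4776 0.0648 0.3341] 84.66256304296161 tilt 19.140849832504983 533.375
 z=.09: [0.6157 0.0057 1.4763 0.2368] [84.5837 13.5704] 715.4375
open 0.57 1013 dir 190.5994255326279 axis 10.061541083567079 0.1846888704511967
```

{"method": "step_arm", "body": {"deltas": [{"offset": [0,0,4],"roll": 0},{"offset": [0,0,3.5],"roll": 0},{"offset": [0,0,0],"roll": 0},{"offset": [0,0,0],"roll": 0}]}}

```text
t: 34.17
tool_pos: [0.5937, 0.0046, 0.1642]
orientation: [3.136, 0.184, 0.003]
force: [-0.1, 0.6, 1.3]
opening: 0.05
```

```bash
cat > hexfit.py <<'E'
from h import *
import pickle,sys
np.set_printoptions(precision=2,suppress=True,linewidth=150)
def score(w,c,af,z,phis,chan=None):
    g=cv2.GaussianBlur(cv2.cvtColor(w["pixels"],cv2.COLOR_RGB2GRAY).astype(np.float32),(0,0),.8)
    gx,gy=cv2.Sobel(g,cv2.CV_32F,1,0),cv2.Sobel(g,cv2.CV_32F,0,1);out=[]
    t=np.linspace(-.8,.8,25)
    for ph in phis:
        s=[]
        for k in range(6):
            a=np.radians(ph+60*k);n=np.array([np.cos(a),np.sin(a)]);l=np.array([-n[1],n[0]])
            P=np.array([proj(w,[*(c+n*af/2+l*af/2/np.sqrt(3)*u),z]) for u in t]).astype(np.float32)
            d=P[-1]-P[0];N=np.array([-d[1],d[0]])/np.linalg.norm(d)
            v=cv2.remap(gx,P[:,:1],P[:,1:],1)*N[0]+cv2.remap(gy,P[:,:1],P[:,1:],1)*N[1]
            s.append(abs(v.mean()))
        out.append(np.mean(s))
    return np.array(out)
def best(w,tag,C=(.6187,.0061),spec=((.030,.11),(.029,.11),(.028,.11),(.027,.11),(.030,.106),(.0316,.108))):
    phis=np.arange(0,60,1.5)
    for af,z in spec:
        B=max(((score(w,np.array(C)+[dx,dy],af,z,phis),dx,dy) for dx in(-.001,0,.001) for dy in(-.001,0,.001)),key=lambda r:r[0].max())
        o=np.argsort(-B[0])[:1][0];r=np.sort(B[0]);print(tag,"af",af,"z",z,"best phi",phis[o],"score",r[-1],"median",np.median(r),"d",B[1:],"second",[ (phis[i],round(float(B[0][i]),1)) for i in np.argsort(-B[0]) if min(abs(phis[i]-phis[o]),60-abs(phis[i]-phis[o]))>6][:1])
E
python3 - <<'E'
from hexfit import *
best(pickle.load(open("w3.pkl","rb")),"before")
s,p,y=st();print(p,y)
w=cams.read_camera("wrist");pickle.dump(w,open("w9.pkl","wb"));best(w,"now")
for d in cams.pinpoint(w,"bolt_head")[:1]: print(d,at(w,d["xy"],.09))
E
```

```text
before af 0.03 z 0.11 best phi 24.0 score 91.607605 median 77.43399 d (-0.001, -0.001) second [(np.float64(16.5), 85.6)]
before af 0.029 z 0.11 best phi 24.0 score 92.087166 median 77.972336 d (-0.001, -0.001) second [(np.float64(16.5), 87.6)]
before af 0.028 z 0.11 best phi 28.5 score 91.073006 median 75.62779 d (0, -0.001) second [(np.float64(21.0), 88.1)]
before af 0.027 z 0.11 best phi 27.0 score 96.01934 median 80.47135 d (0, -0.001) second [(np.float64(34.5), 91.4)]
before af 0.03 z 0.106 best phi 28.5 score 96.79245 median 82.633125 d (-0.001, -0.001) second [(np.float64(21.0), 90.4)]
before af 0.0316 z 0.108 best phi 33.0 score 89.82648 median 83.55881 d (-0.001, -0.001) second [(np.float64(25.5), 88.9)]
[0.59 0.   0.16] 6.719876786904719
now af 0.03 z 0.11 best phi 16.5 score 40.877644 median 27.451574 d (-0.001, 0) second [(np.float64(24.0), 37.2)]
now af 0.029 z 0.11 best phi 18.0 score 41.600403 median 27.142372 d (-0.001, 0) second [(np.float64(25.5), 36.4)]
now af 0.028 z 0.11 best phi 19.5 score 47.19017 median 35.120502 d (0.001, 0) second [(np.float64(12.0), 43.7)]
now af 0.027 z 0.11 best phi 21.0 score 45.842983 median 33.480305 d (0.001, -0.001) second [(np.float64(28.5), 42.2)]
now af 0.03 z 0.106 best phi 21.0 score 41.963837 median 28.125456 d (0.001, -0.001) second [(np.float64(13.5), 37.5)]
now af 0.0316 z 0.108 best phi 19.5 score 29.107767 median 24.255402 d (-0.001, 0.001) second [(np.float64(12.0), 27.5)]
{'xy': [319.1, 179.1], 'score': 0.58} [0.62 0.   0.09]
```

Hex edges through the ring: the bolt was at about 28° (mod 60) and is now at about 20°. So it gave roughly 8–10° and the ring is still on. I regrip the outer handle and tighten to a clear stop.

{"method": "step_arm", "body": {"deltas": [{"offset": [0,0,0],"roll": -0.06},{"offset": [-4.4,0.1,0],"roll": 0},{"offset": [-4.4,0.1,0],"roll": 0},{"offset": [-4.5,0.1,0],"roll": 0},{"offset": [0,0,4],"roll": 0},{"offset": [0,0,4],"roll": 0},{"offset": [0,0,0],"roll": 0}]}}

```text
t: 35.15
tool_pos: [0.4609, -0.0215, 0.0812]
orientation: [-3.128, -0.278, 0.006]
force: [0.5, -0.7, 0.2]
opening: 0.0497
```

```bash
python3 c.py
python3 - <<'E'
from h import *
np.set_printoptions(precision=4,suppress=True)
s,p,y=st();w=cams.read_camera("wrist");a=np.radians(y);tx=np.array([np.cos(a),np.sin(a)]);ty=np.array([np.sin(a),-np.cos(a)])
for d in cams.silhouettes(w,"open_spanner")[:1]:
  m=d["mask"]
  for row in range(60,350,30):
    r=np.nonzero(m[row])[0]
    if len(r): A,B=[at(w,(c,row),.026)[:2]-p[:2] for c in (r.min()-.5,r.max()+.5)];c=(A+B)/2;print(row,(c@tx).round(4),(c@ty).round(4),np.linalg.norm(A-B).round(4))
E
```

```text
psi 10.159709297077624 r 0.1601488411180986 dir 9.917910858125524 z 0.08116301795825924 t 35.15 F tool 0.408181292408253 0.7896197129985377 0.19254989155485808 M [-0.0327 -0.0383  0.0031] op 0.049735285076515715
60 0.1167 0.2294 0.0071
```

{"method": "step_arm", "body": {"deltas": [{"offset": [0,0,4],"roll": 0},{"offset": [0,0,2],"roll": 0},{"offset": [0,0,1],"roll": 0},{"offset": [0,0,0],"roll": 0}]}}

```text
t: 35.75
tool_pos: [0.4636, -0.0218, 0.0135]
orientation: [3.129, 0.278, 0.002]
force: [0.5, 0.4, 0.3]
opening: 0.0499
```

{"method": "step_arm", "body": {"deltas": [{"offset": [0,0,0],"roll": 0},{"offset": [0,0,0],"roll": 0},{"offset": [0,0,0],"roll": 0},{"offset": [0,0,0],"roll": 0},{"offset": [0,0,0],"roll": 0}], "fingers": 0}}

```text
t: 36.38
tool_pos: [0.463, -0.0218, 0.0128]
orientation: [3.129, 0.278, 0.001]
force: [0.5, 0.1, 2.6]
opening: 0.0196
```

```bash
python3 c.py
```

```text
psi 10.15946882467225 r 0.15822153896480026 dir 10.147370435512874 z 0.012763227534144092 t 36.375 F tool 0.5346604885067023 -0.011840606684540844 2.611175599174518 M [-0.0706  0.0042 -0.0321] op 0.01963899001859641
```

{"method": "step_arm", "body": {"deltas": [{"offset": [0.01,-0.5,0],"roll": 0.03},{"offset": [0.01,-0.5,0],"roll": 0.03},{"offset": [0,0,0],"roll": 0}]}}

```text
t: 36.75
tool_pos: [0.4617, -0.0129, 0.0129]
orientation: [3.134, 0.184, 0.001]
force: [0.1, -5.8, 2.3]
opening: 0.0193
```

```bash
python3 c.py
```

```text
psi 6.723932278431878 r 0.15818164152114886 dir 6.888415762855873 z 0.012885524919441355 t 36.75 F tool -0.6132526284807094 5.775806183571104 2.321018491547185 M [-1.0642  0.075   0.0742] op 0.019312577783068312
```

{"method": "step_arm", "body": {"deltas": [{"offset": [0.01,-0.5,0],"roll": 0.03},{"offset": [0.01,-0.5,0],"roll": 0.03},{"offset": [0,0,0],"roll": 0}]}}

```text
t: 37.12
tool_pos: [0.4611, -0.0031, 0.013]
orientation: [3.138, 0.09, 0.002]
force: [0.8, -7.4, 3.1]
opening: 0.0192
```

```bash
python3 c.py
```

```text
psi 3.2799403349476597 r 0.15791904531545448 dir 3.346567002203197 z 0.01298480060567878 t 37.125 F tool 0.4152079804236514 7.460650554777416 3.057412013255789 M [-1.2561 -0.0085  0.0301] op 0.019189939210406605
```

{"method": "step_arm", "body": {"deltas": [{"offset": [0.01,-0.5,0],"roll": 0.03},{"offset": [0.01,-0.5,0],"roll": 0.03},{"offset": [0,0,0],"roll": 0}]}}

```text
t: 37.5
tool_pos: [0.461, 0.0068, 0.013]
orientation: [3.139, -0.005, 0.002]
force: [1.5, -8.1, 2.8]
opening: 0.0198
```

```bash
python3 c.py
```

```text
psi -0.16623566960806868 r 0.15769223838650007 dir -0.2634385974481329 z 0.01299894105684372 t 37.5 F tool 1.5255241083042437 8.110907559267329 2.835649247141756 M [-1.2617 -0.1918 -0.023 ] op 0.019751636859401876
```

Force levels off near 8 N, so I check ring and bolt again before going on.

{"method": "step_arm", "body": {"deltas": [{"offset": [0,0,0],"roll": 0},{"offset": [0,0,0],"roll": 0},{"offset": [0,0,-4],"roll": 0},{"offset": [0,0,-6],"roll": 0},{"offset": [4,0,-5.1],"roll": 0},{"offset": [5,0,0],"roll": 0},{"offset": [4.4,0,0],"roll": 0},{"offset": [0,0,0],"roll": 0},{"offset": [0,0,0],"roll": 0}], "fingers": 5}}

```text
t: 38.62
tool_pos: [0.5918, 0.0082, 0.1607]
orientation: [-3.141, 0.004, 0.004]
force: [0.3, -0.0, -0.1]
opening: 0.0497
```

Run:
```python
from hexfit import *
s,p,y=st();print(p*1000,y,s["t"])
w=cams.read_camera("wrist");pickle.dump(w,open("w10.pkl","wb"))
best(w,"now2",spec=((.030,.11),(.029,.11),(.028,.11),(.027,.11),(.030,.106)))
for n,t,z in(("wrist","ring_spanner",.099),("wrist","open_spanner",.026)):
  q=w
  for d in cams.silhouettes(q,t)[:1]:
    m=d["mask"].astype(np.uint8);ys,xs=np.nonzero(m);print(t,d["score"],m.sum(),xs.min(),xs.max(),ys.min(),ys.max())
    P=np.array([at(q,(u,v),z)[:2] for u,v in zip(xs,ys)])-[.6187,.0061];rr=np.linalg.norm(P,axis=1);k=P[(rr>.04)]
    if len(k)>20:
      V=np.linalg.eigh(np.cov(k.T))[1][:,1];print(" dir",np.degrees(np.arctan2(*k.mean(0)[::-1]))%360,"axis",np.degrees(np.arctan2(V[1],V[0]))%180,rr.max())
# same hex, earlier picture at finer detail, jaw region colours
w9=pickle.load(open("w9.pkl","rb"))
for q,n in((w9,"w9"),(w,"w10")):
  f=np.arange(0,60,1.);S=sum(np.max([score(q,np.array([.6187+dx,.0061+dy]),af,z,f) for dx in(-.001,0,.001) for dy in(-.001,0,.001)],0) for af,z in((.03,.11),(.029,.11),(.03,.106)))
  print(n,f[np.argmax(S)],S.round(0).astype(int))
```

```text
[591.78   8.16 160.65] -0.1384244815071397 38.625
now2 af 0.03 z 0.11 best phi 15.0 score 38.627396 median 27.134718 d (-0.001, 0) second [(np.float64(22.5), 36.3)]
now2 af 0.029 z 0.11 best phi 18.0 score 40.358395 median 26.40274 d (-0.001, 0) second [(np.float64(10.5), 35.6)]
now2 af 0.028 z 0.11 best phi 19.5 score 46.241306 median 36.607574 d (0.001, 0) second [(np.float64(12.0), 43.6)]
now2 af 0.027 z 0.11 best phi 21.0 score 46.621937 median 35.022003 d (0.001, -0.001) second [(np.float64(13.5), 43.1)]
now2 af 0.03 z 0.106 best phi 19.5 score 41.193836 median 28.144508 d (0.001, -0.001) second [(np.float64(27.0), 36.6)]
ring_spanner 0.76 6604 100 350 148 215
 dir 84.62130658115092 axis 84.17467693911543 0.17585276592239965
open_spanner 0.9 1303 288 346 148 280
 dir 183.7200997569527 axis 3.1089908178280723 0.13726192210850113
w9 18.0 [ 81  82  84  86  88  91  93  96  99 103 106 109 112 116 118 120 122 123 124 124 123 122 121 119 118 116 114 111 109 106 103 101  99  98  96  94  92
  90  88  86  85  83  81  79  78  76  75  74  74  73  73  72  73  73  74  75  76  77  78  79]
w10 18.0 [ 82  83  85  87  89  90  93  96  99 102 105 108 111 113 115 117 118 119 120 119 119 117 116 115 113 112 110 109 107 104 103 102 101  99  98  96  94
  93  91  89  88  86  85  83  82  81  80  79  78  77  77  76  76  76  76  77  78  79  80  81]
```

Run:
```python
from h import *
import pickle
np.set_printoptions(precision=4,suppress=True)
w=pickle.load(open("w10.pkl","rb"));w2=cams.read_camera("wrist")
for zz in(.029,.024):
  d=cams.silhouettes(w2,"open_spanner")[0];m=d["mask"];a=np.radians(3.1);tx=np.array([np.cos(a),np.sin(a)]);ty=np.array([-np.sin(a),np.cos(a)])
  ys,xs=np.nonzero(m);P=np.array([at(w2,(u,v),zz)[:2] for u,v in zip(xs,ys)])-[.6187,.0061];X=P@tx;Y=P@ty
  print(zz,[(round(b*1000),(Y[(X>b-.002)&(X<b+.002)].min()*1000).round(1),(Y[(X>b-.002)&(X<b+.002)].max()*1000).round(1)) for b in np.arange(-.14,.04,.006) if ((X>b-.002)&(X<b+.002)).any()])
```

```text
0.029 [(-134, np.float64(-9.9), np.float64(8.1)), (-128, np.float64(-11.3), np.float64(9.0)), (-122, np.float64(-11.5), np.float64(8.7)), (-116, np.float64(-10.5), np.float64(8.3)), (-110, np.float64(-9.7), np.float64(8.0)), (-104, np.float64(-10.0), np.float64(7.7)), (-98, np.float64(-10.2), np.float64(8.3)), (-92, np.float64(-10.5), np.float64(8.2)), (-86, np.float64(-9.6), np.float64(8.8)), (-80, np.float64(-9.9), np.float64(7.5)), (-74, np.float64(-10.1), np.float64(7.1)), (-68, np.float64(-10.4), np.float64(7.9)), (-62, np.float64(-10.6), np.float64(8.6)), (-56, np.float64(-10.9), np.float64(8.3)), (4, np.float64(-31.6), np.float64(-31.6)), (10, np.float64(-31.7), np.float64(27.6)), (16, np.float64(-28.7), np.float64(26.3))]
0.024 [(-140, np.float64(-8.7), np.float64(-6.3)), (-134, np.float64(-10.1), np.float64(9.3)), (-128, np.float64(-11.6), np.float64(9.0)), (-122, np.float64(-10.6), np.float64(8.7)), (-116, np.float64(-9.7), np.float64(7.2)), (-110, np.float64(-10.0), np.float64(8.1)), (-104, np.float64(-10.2), np.float64(7.7)), (-98, np.float64(-10.5), np.float64(8.5)), (-92, np.float64(-10.7), np.float64(8.2)), (-86, np.float64(-9.8), np.float64(9.0)), (-80, np.float64(-10.1), np.float64(7.5)), (-74, np.float64(-10.4), np.float64(7.2)), (-68, np.float64(-10.6), np.float64(8.0)), (-62, np.float64(-10.9), np.float64(8.8)), (-56, np.float64(-11.1), np.float64(8.4)), (4, np.float64(-32.1), np.float64(-32.1)), (10, np.float64(-32.3), np.float64(28.1)), (16, np.float64(-29.2), np.float64(26.6))]
```

The bolt hasn't moved (18°), the ring still holds, and the jaws are still fully on, with their tips 16–19 mm past the axis. So the nut may still be turning. Regrip and continue.

{"method": "step_arm", "body": {"deltas": [{"offset": [0,0,0],"roll": -0.055},{"offset": [-4.4,0.13,0],"roll": 0},{"offset": [-4.4,0.13,0],"roll": 0},{"offset": [-4.3,0.13,0],"roll": 0},{"offset": [0,0,5],"roll": 0},{"offset": [0,0,5],"roll": 0},{"offset": [0,0,4.8],"roll": 0},{"offset": [0,0,0],"roll": 0}]}}

```text
t: 39.92
tool_pos: [0.458, -0.0025, 0.0104]
orientation: [-3.139, -0.082, 0.012]
force: [-0.8, -0.4, -0.2]
opening: 0.0498
```

```bash
python3 c.py
```

```text
psi 3.000256845855565 r 0.1608827725555183 dir 3.049331069556177 z 0.010369996453915613 t 39.925 F tool -0.86253294699832 0.37230156220335736 -0.1614946905910496 M [ 0.0474  0.043  -0.0579] op 0.04975796438717814
```

{"method": "step_arm", "body": {"deltas": [{"offset": [0,0,-0.1],"roll": 0},{"offset": [0,0,0],"roll": 0},{"offset": [0,0,0],"roll": 0},{"offset": [0,0,0],"roll": 0},{"offset": [0.02,-0.5,0],"roll": 0.03},{"offset": [0.02,-0.5,0],"roll": 0.03},{"offset": [0.02,-0.5,0],"roll": 0.03},{"offset": [0.02,-0.5,0],"roll": 0.03},{"offset": [0,0,0],"roll": 0}], "fingers": 0, "grip_force": 60}}

```text
t: 41.05
tool_pos: [0.4639, 0.0158, 0.0158]
orientation: [3.137, -0.106, 0.003]
force: [-1.0, -6.6, 6.3]
opening: 0.019
```

```bash
python3 c.py
```

```text
psi -3.879164540332013 r 0.15509699662091112 dir -3.572777795449009 z 0.01581196200181227 t 41.05 F tool -0.529132394139952 6.665659675400063 6.254295147143365 M [-1.2494  0.1755 -0.0188] op 0.018975036518980217
```

{"method": "step_arm", "body": {"deltas": [{"offset": [0.02,-0.5,0],"roll": 0.03},{"offset": [0.02,-0.5,0],"roll": 0.03},{"offset": [0,0,0],"roll": 0}]}}

```text
t: 41.42
tool_pos: [0.4647, 0.026, 0.0155]
orientation: [3.133, -0.201, 0.002]
force: [-1.6, -5.9, 5.6]
opening: 0.0189
```

```bash
python3 c.py
```

```text
psi -7.329235718245901 r 0.15529786812180363 dir -7.353892383156843 z 0.015513359977442742 t 41.425 F tool -0.7953620999543688 6.047198703120346 5.5755859553037235 M [-1.0373  0.2353 -0.0687] op 0.01894293367475427
```

{"method": "step_arm", "body": {"deltas": [{"offset": [0,0,0],"roll": 0},{"offset": [0,0,0],"roll": 0},{"offset": [0,0,-4],"roll": 0},{"offset": [0,0,-6],"roll": 0},{"offset": [4,0,-4.6],"roll": 0},{"offset": [5,0,0],"roll": 0},{"offset": [4.2,0,0],"roll": 0},{"offset": [0,0,0],"roll": 0},{"offset": [0,0,0],"roll": 0}], "fingers": 5}}

```text
t: 42.55
tool_pos: [0.5941, 0.0105, 0.1599]
orientation: [-3.135, 0.2, 0.003]
force: [-0.6, 1.3, -0.4]
opening: 0.0501
```

Run:
```python
from hexfit import *
s,p,y=st();print(p*1000,y,s["t"])
w=cams.read_camera("wrist");pickle.dump(w,open("w11.pkl","wb"))
for t,z in(("ring_spanner",.099),("open_spanner",.026)):
  q=w
  for d in cams.silhouettes(q,t)[:1]:
    m=d["mask"].astype(np.uint8);ys,xs=np.nonzero(m);print(t,d["score"],m.sum(),xs.min(),xs.max(),ys.min(),ys.max())
    P=np.array([at(q,(u,v),z)[:2] for u,v in zip(xs,ys)])-[.6187,.0061];rr=np.linalg.norm(P,axis=1);k=P[(rr>.04)]
    if len(k)>20:
      V=np.linalg.eigh(np.cov(k.T))[1][:,1];print(" dir",np.degrees(np.arctan2(*k.mean(0)[::-1]))%360,"axis",np.degrees(np.arctan2(V[1],V[0]))%180,rr.max())
f=np.arange(0,60,1.)
def sc(q,C,afs): return sum(np.max([score(q,np.array(C)+[dx,dy],af,z,f) for dx in(-.001,0,.001) for dy in(-.001,0,.001)],0) for af,z in afs)
for n in("w3","w8","w9","w10","w11"):
  q=pickle.load(open(n+".pkl","rb"));S=sc(q,(.6187,.0061),((.03,.11),(.029,.11),(.03,.106)));S2=sc(q,(.6187,.0061),((.0316,.108),(.033,.108)))
  print(n,"head",f[np.argmax(S)],S.max()/np.median(S),"ringhole",f[np.argmax(S2)],S2.max()/np.median(S2))
```

```text
[594.08  10.49 159.86] -7.303915081247771 42.55
ring_spanner 0.61 6473 104 349 150 218
 dir 84.57763774622907 axis 84.15606830451723 0.17525545042493518
open_spanner 0.97 1314 288 346 151 313
 dir 175.0917011448412 axis 174.1580504139803 0.1800446355349405
w3 head 26.0 1.1557825 ringhole 32.0 1.0291884
w8 head 17.0 1.1673084 ringhole 14.0 1.190457
w9 head 18.0 1.3377973 ringhole 19.0 1.2172261
w10 head 18.0 1.2751185 ringhole 19.0 1.1711936
w11 head 17.0 1.2475632 ringhole 18.0 1.2151701
```

{"method": "step_arm", "body": {"deltas": [{"offset": [1.5,5.3,0.5],"roll": 0},{"offset": [1.5,5.3,0.5],"roll": 0},{"offset": [1.5,5.4,0.5],"roll": -0.17},{"offset": [0,0,0],"roll": -0.18},{"offset": [0,0,0],"roll": -0.18},{"offset": [0,0,0],"roll": -0.18},{"offset": [0,0,0],"roll": -0.18},{"offset": [0,0,0],"roll": -0.18},{"offset": [0,0,0],"roll": -0.18},{"offset": [0,0,0],"roll": -0.18},{"offset": [0,0,0],"roll": -0.18},{"offset": [0,0,0],"roll": -0.15}]}}

```text
t: 44.2
tool_pos: [0.6188, -0.1538, 0.1464]
orientation: [2.145, 2.294, 0.001]
force: [-0.6, -0.5, 0.5]
opening: 0.0501
```

Run:
```python
from hexfit import *
s,p,y=st();print(p*1000,y,s["t"])
w=cams.read_camera("wrist");pickle.dump(w,open("w12.pkl","wb"))
C=np.array([.6187,.0061])
def front(w,z,phis,ring):
    g=cv2.GaussianBlur(cv2.cvtColor(w["pixels"],cv2.COLOR_RGB2GRAY).astype(np.float32),(0,0),.7)
    gx,gy=cv2.Sobel(g,cv2.CV_32F,1,0),cv2.Sobel(g,cv2.CV_32F,0,1)
    occ=hullmask(w,[cyl(C,.0265,.088,.11),cyl(C,.0215,.082,.09)])>.02
    out=[]
    for ph in phis:
        best=0
        for dx in(-.001,0,.001):
          for dy in(-.001,0,.001):
            v=[]
            for k in range(6):
                a=np.radians(ph+30+60*k);n=np.array([np.cos(a),np.sin(a)]);l=np.array([-n[1],n[0]])
                P=np.array([proj(w,[*(C+[dx,dy]+n*.015+l*.015/np.sqrt(3)*u),z]) for u in np.linspace(-.95,.95,25)]).astype(np.float32)
                ok=[(0<=q[1]<399) and not occ[int(q[1]+.5),int(q[0]+.5)] for q in P]
                if sum(ok)<5: continue
                d=P[-1]-P[0];N=np.array([-d[1],d[0]])/np.linalg.norm(d)
                r=(cv2.remap(gx,P[:,:1],P[:,1:],1)*N[0]+cv2.remap(gy,P[:,:1],P[:,1:],1)*N[1]).ravel()[ok]
                v.append((abs(r.sum()),sum(ok)))
            if v: best=max(best,sum(q[0] for q in v)/sum(q[1] for q in v))
        out.append(best)
    return np.array(out)
f=np.arange(0,60,2.)
for n in("w4","w12"):
    q=pickle.load(open(n+".pkl","rb"))
    for z in(.016,.032):
        S=front(q,z,f,None);print(n,z,"corner dir mod60:",f[np.argmax(S)],S.round(0).astype(int))
```

```text
[ 618.77 -153.84  146.37] 93.856256965964 44.2
w4 0.016 corner dir mod60: 24.0 [20 22 23 22 23 25 27 30 34 38 40 43 44 44 42 40 36 32 27 24 19 18 19 19 19 18 18 19 19 20]
w4 0.032 corner dir mod60: 26.0 [18 18 18 18 20 20 23 23 24 28 30 32 33 33 33 31 30 28 26 24 22 20 18 20 19 18 17 17 18 18]
w12 0.016 corner dir mod60: 2.0 [15 16 16 16 15 14 12 11 13 14 14 14 14 15 16 16 15 15 16 16 16 16 15 14 14 14 14 13 14 14]
w12 0.032 corner dir mod60: 32.0 [26 26 27 27 28 28 27 27 26 27 27 28 30 30 29 32 33 32 29 27 23 23 23 23 25 26 26 25 25 26]
```

The measurement is clear. The nut's corner now points to about 212° world (177–178° in the punch frame), which is its jammed end. So the spanner went on past it, and sits misaligned at about 175°. I'll pull it off, realign it at 212° and reseat it.

{"method": "step_arm", "body": {"deltas": [{"offset": [4.3,-1.7,0],"roll": 0},{"offset": [4.3,-1.7,0],"roll": 0},{"offset": [4.3,-1.7,0],"roll": 0},{"offset": [4.3,-1.75,0],"roll": 0.17},{"offset": [0,0,0],"roll": 0.175},{"offset": [0,0,0],"roll": 0.175},{"offset": [0,0,0],"roll": 0.175},{"offset": [0,0,0],"roll": 0.175},{"offset": [0,0,0],"roll": 0.175},{"offset": [0,0,2],"roll": 0.175},{"offset": [0,0,3],"roll": 0.175}]}}

```text
t: 45.62
tool_pos: [0.5411, 0.0133, 0.0969]
orientation: [3.12, 0.359, 0.006]
force: [-0.2, 0.7, 0.3]
opening: 0.0497
```

{"method": "step_arm", "body": {"deltas": [{"offset": [0,0,3],"roll": 0.175},{"offset": [0,0,0],"roll": 0.165},{"offset": [0,0,0],"roll": 0}]}}

```text
t: 46.0
tool_pos: [0.5398, 0.0134, 0.0658]
orientation: [-3.137, 0.162, -0.0]
force: [-0.3, 0.3, -0.4]
opening: 0.0496
```

```bash
python3 c.py
python3 - <<'E'
from h import *
np.set_printoptions(precision=4,suppress=True)
s,p,y=st();go([.539,.013,.0185],-5.5)
E
```

```text
psi -5.923412264258681 r 0.07923095908970999 dir -5.255289635188913 z 0.06575780416193958 t 46.0 F tool -0.35631345705081363 -0.308414342118028 -0.3774370361323962 M [0.0587 0.0179 0.0071] op 0.0496096086758368
now [0.5398 0.0134 0.0658] -5.92 -> roll -0.0074 offset cm [-0.08  0.04  4.73]
```

{"method": "step_arm", "body": {"deltas": [{"offset": [0,0,3],"roll": 0},{"offset": [0,0,1.65],"roll": 0},{"offset": [0,0,0],"roll": 0}]}}

```text
t: 46.38
tool_pos: [0.5389, 0.0133, 0.018]
orientation: [-3.138, 0.159, 0.004]
force: [0.9, -0.1, 0.6]
opening: 0.0503
```

{"method": "step_arm", "body": {"deltas": [{"offset": [0,0,0],"roll": 0},{"offset": [0,0,0],"roll": 0},{"offset": [0,0,0],"roll": 0},{"offset": [0,0,0],"roll": 0},{"offset": [-1,0,-0.1],"roll": 0},{"offset": [-2,0,0],"roll": 0},{"offset": [-2,0,0],"roll": 0},{"offset": [-2,0,0],"roll": 0},{"offset": [-0.5,0,-2],"roll": 0},{"offset": [0,0,0],"roll": 0}], "fingers": 0}}

```text
t: 47.62
tool_pos: [0.4744, 0.0202, 0.0455]
orientation: [3.137, -0.162, 0.03]
force: [25.7, -1.9, -7.6]
opening: 0.0192
```

```bash
python3 c.py
python3 - <<'E'
from h import *
np.set_printoptions(precision=4,suppress=True)
s,p,y=st();C=[.6187,.0061]
w=cams.read_camera("wrist");a=np.radians(y);tx=np.array([np.cos(a),np.sin(a)]);ty=np.array([np.sin(a),-np.cos(a)])
d=cams.silhouettes(w,"open_spanner")[0];m=d["mask"];ys,xs=np.nonzero(m);print(d["score"],m.sum())
for row in range(ys.min(),min(ys.max()+1,300),12):
    r=np.nonzero(m[row])[0]
    if len(r): A,B=[at(w,(c,row),p[2]+.011)[:2]-p[:2] for c in (r.min()-.5,r.max()+.5)];c=(A+B)/2;print(row,(c@tx).round(4),(c@ty).round(4),np.linalg.norm(A-B).round(4))
b=np.radians(32);go([C[0]-.150*np.cos(b),C[1]-.150*np.sin(b),.03],32)
E
```

```text
psi -5.904864851415106 r 0.14500348070959695 dir -5.565695152571157 z 0.045479336201023755 t 47.625 F tool 25.76921921345495 -0.7691739509389581 -7.592105313616295 M [-0.296  -4.4936 -0.0331] op 0.019174975114073865
0.82 13492
0 0.1311 -0.0001 0.0534
12 0.126 0.0002 0.0544
24 0.1207 0.0004 0.0515
36 0.1154 0.0002 0.0504
48 0.11 0.0004 0.0454
60 0.1044 0.0002 0.0392
72 0.0988 0.0002 0.0334
84 0.093 0.0004 0.027
96 0.0871 0.0002 0.0204
108 0.0811 0.0004 0.018
120 0.075 0.0004 0.0182
132 0.0688 0.0004 0.0184
144 0.0624 0.0004 0.0186
156 0.0559 0.0002 0.0182
168 0.0493 0.0002 0.0184
180 0.0425 0.0002 0.0186
192 0.0356 0.0002 0.0188
204 0.0285 0.0004 0.0184
216 0.0213 0.0004 0.0186
228 0.0139 0.0005 0.0188
240 0.0063 0.0005 0.019
252 -0.0014 0.0005 0.018
264 -0.0093 0.0005 0.0195
276 -0.0174 0.0005 0.0197
now [0.4741 0.0202 0.0445] -5.9 -> roll -0.6616 offset cm [-3.48  8.86  1.45]
```

The spanner is held firmly by the nut: the gripper slid along its handle, and the neck is still 58 mm from the axis. I relax the pull and lower it again.

{"method": "step_arm", "body": {"deltas": [{"offset": [0.5,0,1],"roll": 0},{"offset": [0.5,0,1],"roll": 0},{"offset": [0,0,0.1],"roll": 0},{"offset": [0,0,0],"roll": 0}]}}

```text
t: 48.22
tool_pos: [0.4737, 0.0202, 0.018]
orientation: [-3.137, 0.161, 0.006]
force: [-6.5, 1.7, 3.3]
opening: 0.019
```

```bash
python3 c.py
python3 - <<'E'
from h import *
np.set_printoptions(precision=4,suppress=True)
s,p,y=st();C=np.array([.6187,.0061])
q=cams.read_camera("side");w=cams.read_camera("top");w3=cams.read_camera("wrist")
for n,c in(("side",q),("top",w)):
  for t,z in(("ring_spanner",.09),("bolt_head",.09),("open_spanner",.017),("nut",.016)):
    for d in cams.pinpoint(c,t)[:1]: print(n,t,round(d["score"],2),d["xy"],"expect",proj(c,[*C,z]))
d=cams.silhouettes(w3,"open_spanner")[0];m=d["mask"];a=np.radians(y);tx=np.array([np.cos(a),np.sin(a)])
for row in(20,60,84,96,120,180,240):
    r=np.nonzero(m[row])[0]
    if len(r): print(row,[ (round(float((at(w3,(r.mean(),row),z)[:2]-C)@tx),4),round(float(np.linalg.norm(at(w3,(r.min()-.5,row),z)-at(w3,(r.max()+.5,row),z))),4)) for z in(.02,.029,.045)])
E
```

```text
psi -5.870718945324377 r 0.14569573941747418 dir -5.543183800870291 z 0.01803369816940597 t 48.225 F tool -6.667764461971818 -1.0317226045332721 3.344739843974901 M [ 0.2989  0.8201 -0.0049] op 0.019024282411223465
side ring_spanner 0.8 [342.5, 202.0] expect [341.8477 204.3088]
side bolt_head 0.63 [338.1, 204.3] expect [341.8477 204.3088]
side open_spanner 0.78 [341.3, 221.1] expect [340.8127 220.687 ]
side nut 0.55 [340.6, 219.6] expect [340.7989 220.9053]
top ring_spanner 0.74 [334.6, 177.7] expect [332.6559 176.2708]
top bolt_head 0.49 [333.4, 174.3] expect [332.6559 176.2708]
top open_spanner 0.51 [332.8, 177.4] expect [331.2417 180.7984]
20 [(-0.021, 0.0606), (-0.0237, 0.0572), (-0.0286, 0.0513)]
60 [(-0.0397, 0.0393), (-0.0414, 0.0371), (-0.0445, 0.0333)]
84 [(-0.0516, 0.0271), (-0.0527, 0.0256), (-0.0546, 0.023)]
96 [(-0.0577, 0.0208), (-0.0584, 0.0197), (-0.0597, 0.0177)]
120 [(-0.0704, 0.0207), (-0.0704, 0.0196), (-0.0705, 0.0176)]
180 [(-0.1046, 0.0202), (-0.1028, 0.0191), (-0.0995, 0.0171)]
240 [(-0.1431, 0.0202), (-0.1391, 0.019), (-0.1321, 0.0171)]
```

Both spanners project onto their seats within a pixel or two, and the spanner is at plate height. Another clockwise stretch can't loosen the nut and should bring the jaws flush on its next flats, so I continue and watch the force.

{"method": "step_arm", "body": {"deltas": [{"offset": [-0.2,-0.5,0],"roll": 0.03},{"offset": [0.02,-0.73,0],"roll": 0.05},{"offset": [0.02,-0.73,0],"roll": 0.05},{"offset": [0.02,-0.73,0],"roll": 0.05},{"offset": [0,0,0],"roll": 0}]}}

```text
t: 49.45
tool_pos: [0.4792, 0.0464, 0.0194]
orientation: [3.11, -0.441, 0.002]
force: [1.5, -1.4, 0.2]
opening: 0.019
```

```bash
python3 c.py; python3 d.py
```

```text
psi -16.144487409967955 r 0.14518714229507743 dir -16.128916144154342 z 0.019441852231185282 t 49.45 F tool 1.8518473667074802 0.8911992926200327 0.18154482692399382 M [-0.2384 -0.3592 -0.091 ] op 0.018985279270904154
top ring_spanner 658 298 dir 88.29692951737258 axis 88.23083765347286 max 0.19006792153935403 mean [0.002  0.0618]
wrist open_spanner 14385 5966 dir 164.2225550155584 axis 163.9167858715513 max 0.17062751052943434 mean [-0.0613  0.0169]
```

{"method": "step_arm", "body": {"deltas": [{"offset": [0.02,-0.73,0],"roll": 0.05},{"offset": [0.02,-0.73,0],"roll": 0.05},{"offset": [0,0,0],"roll": 0}]}}

```text
t: 50.02
tool_pos: [0.4836, 0.0603, 0.0192]
orientation: [-3.085, 0.596, -0.0]
force: [1.4, -0.4, 0.4]
opening: 0.019
```

```bash
python3 c.py
```

```text
psi -21.863265604969474 r 0.14560510791401737 dir -21.874235336936167 z 0.019155426360229544 t 50.025 F tool 1.431653007865164 -0.16421632977095768 0.3555537248827366 M [-0.1621 -0.4309 -0.1289] op 0.01896553274805513
```

The force fell to zero, so the jaws have dropped onto the next pair of flats. Now I turn on to re-engage the jammed nut gently.

{"method": "step_arm", "body": {"deltas": [{"offset": [0.02,-0.73,0],"roll": 0.05},{"offset": [0.02,-0.73,0],"roll": 0.05},{"offset": [0.02,-0.58,0],"roll": 0.04},{"offset": [0,0,0],"roll": 0}]}}

```text
t: 50.52
tool_pos: [0.4922, 0.0784, 0.0189]
orientation: [3.035, -0.809, -0.001]
force: [1.5, -0.1, -0.8]
opening: 0.0192
```

```bash
python3 c.py
```

```text
psi -29.83615770401238 r 0.1457462224647434 dir -29.749602735583235 z 0.018862773165363344 t 50.525 F tool 1.3561308345317677 -0.6410897465532474 -0.847860239425473 M [-0.1577 -0.2079 -0.0136] op 0.01916867804434884
```

{"method": "step_arm", "body": {"deltas": [{"offset": [0.01,-0.44,0],"roll": 0.03},{"offset": [0.01,-0.44,0],"roll": 0.03},{"offset": [0,0,0],"roll": 0}]}}

```text
t: 50.9
tool_pos: [0.4971, 0.0862, 0.019]
orientation: [3.009, -0.902, -0.001]
force: [1.0, -0.7, -0.7]
opening: 0.019
```

```bash
python3 c.py
```

```text
psi -33.386076709938386 r 0.14558876450958724 dir -33.377709811850025 z 0.01904519021615516 t 50.9 F tool 1.2049931444895488 0.028433663777645113 -0.7341365981152337 M [-0.1269 -0.1311 -0.0085] op 0.019027100841422243
```

{"method": "step_arm", "body": {"deltas": [{"offset": [0.01,-0.44,0],"roll": 0.03},{"offset": [0.01,-0.44,0],"roll": 0.03},{"offset": [0,0,0],"roll": 0}]}}

```text
t: 51.28
tool_pos: [0.5024, 0.0934, 0.0191]
orientation: [2.981, -0.993, -0.0]
force: [0.7, -1.0, -1.0]
opening: 0.0189
```

```bash
python3 c.py
```

```text
psi -36.83938437183235 r 0.14546738991748015 dir -36.88787552045532 z 0.019068399065393447 t 51.275 F tool 1.1226663701692208 0.3933699040339048 -1.034549546866348 M [-0.2139 -0.0767 -0.0757] op 0.018870318820806066
```

{"method": "step_arm", "body": {"deltas": [{"offset": [0.01,-0.44,0],"roll": 0.03},{"offset": [0,0,0],"roll": 0}]}}

```text
t: 51.52
tool_pos: [0.5051, 0.0967, 0.0191]
orientation: [2.965, -1.037, -0.0]
force: [0.6, -0.3, -1.7]
opening: 0.0193
```

```bash
python3 c.py
```

```text
psi -38.56835818884559 r 0.1453294886397716 dir -38.58804960146736 z 0.019097152416072564 t 51.525 F tool 0.6103814074250278 -0.14430805893357548 -1.7419620660970034 M [-0.3089 -0.1147 -0.0695] op 0.019272631895626866
```

Run:
```python
from h import *
import pickle
np.set_printoptions(precision=4,suppress=True)
s,p,y=st();C=np.array([.6187,.0061])
q=cams.read_camera("side");w3=cams.read_camera("wrist");pickle.dump(w3,open("w13.pkl","wb"));pickle.dump(q,open("s13.pkl","wb"))
for t,z in(("ring_spanner",.09),("open_spanner",.017),("nut",.016)):
    for d in cams.pinpoint(q,t)[:1]: print(t,round(d["score"],2),d["xy"],"expect",proj(q,[*C,z]), "z+15mm",proj(q,[*C,z+.015]))
d=cams.silhouettes(w3,"open_spanner")[0];m=d["mask"];a=np.radians(y);tx=np.array([np.cos(a),np.sin(a)]);ty=np.array([np.sin(a),-np.cos(a)])
for row in range(0,260,12):
    r=np.nonzero(m[row])[0]
    if len(r): P=[at(w3,(u,row),.024)[:2]-C for u in(r.min()-.5,r.max()+.5)];print(row,((P[0]+P[1])/2@tx).round(4),(P[0]@ty).round(4),(P[1]@ty).round(4),"w",np.linalg.norm(P[0]-P[1]).round(4),"w@.040",np.linalg.norm(at(w3,(r.min()-.5,row),.04)-at(w3,(r.max()+.5,row),.04)).round(4))
```

```text
ring_spanner 0.63 [340.6, 200.2] expect [341.8477 204.3088] z+15mm [342.0673 200.8324]
open_spanner 0.63 [342.6, 218.7] expect [340.8127 220.687 ] z+15mm [341.0209 217.3928]
nut 0.53 [338.2, 220.2] expect [340.7989 220.9053] z+15mm [341.0069 217.6135]
0 -0.0127 -0.0308 0.0313 w 0.0621 w@.040 0.0559
12 -0.0179 -0.0286 0.0291 w 0.0577 w@.040 0.0519
24 -0.0232 -0.0279 0.0288 w 0.0567 w@.040 0.0511
36 -0.0287 -0.0251 0.0266 w 0.0517 w@.040 0.0465
48 -0.0342 -0.0222 0.0227 w 0.045 w@.040 0.0405
60 -0.0399 -0.0193 0.0198 w 0.0392 w@.040 0.0353
72 -0.0457 -0.0158 0.0169 w 0.0327 w@.040 0.0295
84 -0.0516 -0.0128 0.0133 w 0.0261 w@.040 0.0235
96 -0.0576 -0.0097 0.0102 w 0.0199 w@.040 0.018
108 -0.0638 -0.0093 0.0104 w 0.0196 w@.040 0.0177
120 -0.07 -0.0099 0.0105 w 0.0204 w@.040 0.0183
132 -0.0765 -0.0094 0.01 w 0.0195 w@.040 0.0175
144 -0.083 -0.0095 0.0102 w 0.0197 w@.040 0.0177
156 -0.0898 -0.0096 0.0103 w 0.0199 w@.040 0.0179
168 -0.0966 -0.0092 0.0104 w 0.0196 w@.040 0.0176
180 -0.1037 -0.0093 0.0099 w 0.0192 w@.040 0.0173
192 -0.1109 -0.0094 0.0101 w 0.0194 w@.040 0.0175
204 -0.1182 -0.0095 0.0102 w 0.0197 w@.040 0.0177
216 -0.1257 -0.0096 0.0103 w 0.0199 w@.040 0.0179
228 -0.1335 -0.0097 0.0098 w 0.0195 w@.040 0.0176
240 -0.1414 -0.0092 0.01 w 0.0191 w@.040 0.0172
252 -0.1495 -0.0087 0.0088 w 0.0175 w@.040 0.0158
```

Spanner level at nut height and concentric with it. The free zone of −16 to −38° centres on −27°, so the nut is at 33° (213° world, 178° in the punch frame), its jammed end. One last touch to take up the play.

{"method": "step_arm", "body": {"deltas": [{"offset": [0.01,-0.44,0],"roll": 0.03},{"offset": [0.01,-0.44,0],"roll": 0.03},{"offset": [0,0,0],"roll": 0}]}}

```text
t: 52.2
tool_pos: [0.5109, 0.1033, 0.019]
orientation: [2.933, -1.126, -0.0]
force: [0.1, -3.0, -1.3]
opening: 0.0191
```

```bash
python3 c.py
```

```text
psi -42.00466208221532 r 0.14516250852938822 dir -42.03890553132101 z 0.019048920089085403 t 52.2 F tool 2.069235842494487 2.147051946073762 -1.29674452091117 M [-0.6996 -0.0352 -0.0578] op 0.019147507871045643
```

{"method": "step_arm", "body": {"deltas": [{"offset": [0.01,-0.44,0],"roll": 0.03},{"offset": [0.01,-0.44,0],"roll": 0.03},{"offset": [0,0,0],"roll": 0}]}}

```text
t: 52.58
tool_pos: [0.5166, 0.1093, 0.0188]
orientation: [2.897, -1.213, -0.001]
force: [-1.6, -5.4, -0.9]
opening: 0.0189
```

```bash
python3 c.py
```

```text
psi -45.45104799496031 r 0.14515735225362986 dir -45.306933112683865 z 0.018820926737728325 t 52.575 F tool 2.7167298511596596 4.89364464605154 -0.9399423877963256 M [-1.0125  0.1238  0.0231] op 0.018927287300000203
```

The force rises again (0 → 2 → 5 N), so the jaws bear on a nut that doesn't give. The gripper body is getting near the ring handle, so I stop, release and retreat.

{"method": "step_arm", "body": {"deltas": [{"offset": [0,0,0],"roll": 0},{"offset": [0,0,0],"roll": 0},{"offset": [-1,0,0],"roll": 0},{"offset": [-0.5,0,-3],"roll": 0},{"offset": [0,0,-6],"roll": 0},{"offset": [0,0,-6],"roll": 0},{"offset": [-3,0,-3],"roll": 0},{"offset": [-5,0,0],"roll": 0},{"offset": [0,0,0],"roll": 0}], "fingers": 4}}

```text
t: 53.7
tool_pos: [0.4485, 0.1798, 0.2]
orientation: [-2.898, 1.207, -0.001]
force: [-0.8, -0.4, 0.4]
opening: 0.0401
```

```bash
python3 c.py
python3 - <<'E'
from h import *
np.set_printoptions(precision=4,suppress=True)
C=np.array([.6187,.0061])
for n in("side","top","wrist"):
  c=cams.read_camera(n)
  for t,z,zz in(("ring_spanner",.09,.099),("open_spanner",.017,.024),("bolt_head",.09,.1),("nut",.016,.02)):
    for d in cams.pinpoint(c,t)[:1]: print(n,t,round(d["score"],2),np.array(d["xy"]),"expect",proj(c,[*C,z]))
    if "spanner" in t:
     for d in cams.silhouettes(c,t)[:1]:
      ys,xs=np.nonzero(d["mask"]);P=np.array([at(c,(u,v),zz)[:2] for u,v in zip(xs,ys)])-C;rr=np.linalg.norm(P,axis=1);k=P[(rr>.06)&(rr<.21)]
      if len(k)>10: print("   dir",np.degrees(np.arctan2(*k.mean(0)[::-1]))%360,len(k),rr.max())
E
```

```text
psi -45.22039594648596 r 0.24317293226797315 dir -45.59033563676478 z 0.19995778095752065 t 53.7 F tool -0.2935960668274776 0.8584940565613726 0.4015979240459139 M [0.1086 0.0114 0.0482] op 0.04008426577313305
side ring_spanner 0.52 [340.4 201. ] expect [341.8477 204.3088]
   dir 90.95701828680066 108 0.16406939112174165
side open_spanner 0.57 [342.  217.5] expect [340.8127 220.687 ]
   dir 136.6648609229572 156 0.17894514069132067
side bolt_head 0.62 [339.3 200.4] expect [341.8477 204.3088]
side nut 0.54 [339.  222.2] expect [340.7989 220.9053]
top ring_spanner 0.66 [334.2 177.5] expect [332.6559 176.2708]
   dir 88.31032218349874 314 0.19028602306709008
   dir 137.1483506961685 291 0.18595797492258354
top bolt_head 0.4 [330.4 178.7] expect [332.6559 176.2708]
   dir 136.4492146622483 2109 0.18521173689266712
```

```bash
python3 -c "
from plant import robot
print(robot.close_job(), robot.read_state()['t'])"
```

```text
the job is handed in; nothing more can be done
the job is handed in; nothing more can be done
```

I handed the job in at about 54 s. The ring spanner is on the bolt head, the locknut measures as jammed, and both spanners are in place. The tightening did not go cleanly.

**What I did**
- I set the ring spanner fully down on the bolt head at about 0.1 rad short of the flange, and let go.
- I drew the big spanner out of the rack, seated it on the nut, took it again by the outer half of its handle and turned clockwise.
- I turned too far. Once the nut was jammed, at about 1–1.4 N m, the jaws slipped past its corners onto the next flats.
- I released and regripped a few times to check. One pull to reseat the spanner only slid the gripper along the handle, at about 26 N.
- I then turned it clockwise onto the next flats until it bore on the nut again (force rising from 0 to about 5 N), and let go.

**Last checks**
- **Ring spanner:** its handle lies at about 88° in the world frame, against the flange (about 87°). It read that in every check, though the close-up camera read 84–85°.
- **Bolt:** a rough edge fit of the head puts it about 10° on from the start and still while I turned the big spanner further. That is inside the 30° allowed.
- **Nut:** I put it at about 178° in the punch frame, its expected end. This rests on a weak edge fit and on where the spanner turned freely, not on a clear view.
- **Big spanner:** it lies around the nut, concentric and at nut height, with its handle at about 137°.

**Doubts:** the side camera placed the ring and the bolt head about 3–4 pixels higher than predicted, so I can't confirm full seating from that view. It was pushed down to its full depth when I placed it. My 12 pictures were used up before the turning, so all later checks are numeric only.

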